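# Load the hand-indexed inspection dial and stroke the last housing under the camera

## Task

Load the hand-indexed dial for the camera check: at its loading position (the pointer on the robot's side) stand every sensor housing from the blue mat upright in a nest, one each, skipping no empty nest as they come round and leaving the housings already in the dial where they are. Turn the dial only with its index lever, one full pull to the stop per nest and then back to rest, never by pushing the dial itself. Once the last housing is in, go on stroking until that one stands under the camera, three nests on, and stop there; leave the other things on the bench alone.

Things in the scene. Friction and masses are not known exactly. Their poses are not given: they have to be found in the camera images.
- housing0: sensor housing, plain aluminium with a black plug on top, standing upright: flange 50 mm across and 14 mm high, body 38 mm across up to 48 mm height, plain neck 30 mm across from 48 to 88 mm (grip it there), black plug 22 mm across up to 98 mm; 0.14 to 0.23 kg. Origin: centre of the underside; z along its axis, up. One of the 3 or 4 housings waiting on the blue mat; None when it is absent.
- housing1: sensor housing, plain aluminium with a black plug on top, standing upright: flange 50 mm across and 14 mm high, body 38 mm across up to 48 mm height, plain neck 30 mm across from 48 to 88 mm (grip it there), black plug 22 mm across up to 98 mm; 0.14 to 0.23 kg. Origin: centre of the underside; z along its axis, up. One of the 3 or 4 housings waiting on the blue mat; None when it is absent.
- housing2: sensor housing, plain aluminium with a black plug on top, standing upright: flange 50 mm across and 14 mm high, body 38 mm across up to 48 mm height, plain neck 30 mm across from 48 to 88 mm (grip it there), black plug 22 mm across up to 98 mm; 0.14 to 0.23 kg. Origin: centre of the underside; z along its axis, up. One of the 3 or 4 housings waiting on the blue mat; None when it is absent.
- housing3: sensor housing, plain aluminium with a black plug on top, standing upright: flange 50 mm across and 14 mm high, body 38 mm across up to 48 mm height, plain neck 30 mm across from 48 to 88 mm (grip it there), black plug 22 mm across up to 98 mm; 0.14 to 0.23 kg. Origin: centre of the underside; z along its axis, up. One of the 3 or 4 housings waiting on the blue mat; None when it is absent.
- housing4: sensor housing, plain aluminium with a black plug on top, standing upright: flange 50 mm across and 14 mm high, body 38 mm across up to 48 mm height, plain neck 30 mm across from 48 to 88 mm (grip it there), black plug 22 mm across up to 98 mm; 0.14 to 0.23 kg. Origin: centre of the underside; z along its axis, up. One of the 3 or 4 housings waiting on the blue mat; None when it is absent.
- loaded0: sensor housing, plain aluminium with a black plug on top, standing upright: flange 50 mm across and 14 mm high, body 38 mm across up to 48 mm height, plain neck 30 mm across from 48 to 88 mm (grip it there), black plug 22 mm across up to 98 mm; 0.14 to 0.23 kg. Origin: centre of the underside; z along its axis, up. A housing that was already in the dial at the start, in nest 0; None when absent (1 or 2 of these three are present). It stays there.
- loaded1: sensor housing, plain aluminium with a black plug on top, standing upright: flange 50 mm across and 14 mm high, body 38 mm across up to 48 mm height, plain neck 30 mm across from 48 to 88 mm (grip it there), black plug 22 mm across up to 98 mm; 0.14 to 0.23 kg. Origin: centre of the underside; z along its axis, up. A housing that was already in the dial at the start, in nest 1; None when absent (1 or 2 of these three are present). It stays there.
- loaded2: sensor housing, plain aluminium with a black plug on top, standing upright: flange 50 mm across and 14 mm high, body 38 mm across up to 48 mm height, plain neck 30 mm across from 48 to 88 mm (grip it there), black plug 22 mm across up to 98 mm; 0.14 to 0.23 kg. Origin: centre of the underside; z along its axis, up. A housing that was already in the dial at the start, in nest 2; None when absent (1 or 2 of these three are present). It stays there.
- dial (a joint): angle of the dial in rad, 0 at the start, growing clockwise seen from above and never wrapped. One nest pitch, i.e. one full lever stroke, is pi/4 = 0.785. When it stands at k*pi/4, nest k (mod 8) is at the loading position and nest k-3 (mod 8) under the camera. A holding pawl keeps the dial from turning back; friction holds it where it is left, and a stroke broken off half-way is completed by the next full one.
- index_lever (a joint): angle of the index lever in rad: 0 at rest, 0.835 at its end stop, growing clockwise seen from above (the handle, on the robot's right of the dial, comes towards the robot). The first 0.04 rad are free play, then its pawl carries the dial along, so a full stroke to the stop moves the dial exactly one nest; a spring returns the lever in about 1 s when let go, without the dial. The pull needs 3 to 7 N at the handle.
- lever_grip (a point): point on the axis of the lever's upright handle, a black round bar 22 mm across that stands from 28 to 162 mm height; the point lies at 130 mm height, 200 mm from the dial's axis, and moves with the lever. The lever turns about the dial's axis, below the dial, and is a flat bar at 20 to 28 mm height.
- dial_centre (a point): point on the upright axis of the dial, at the height of the dial's top face (62 mm over the bench). The dial is a round aluminium plate 290 mm across; a hub stands 20 mm above its middle. Its z is up, its x axis points straight away from the loading position.
- load_position (a point): fixed point on the dial's top face (62 mm height), 110 mm from the axis on the robot's side, where a nest is loaded; a steel pointer at the dial's rim marks it.
- camera_position (a point): fixed point on the dial's top face, three nests clockwise on from the loading position (far left), straight below the inspection camera. The camera's round white lamp (80 mm across) hangs there with its underside at 225 mm height; its column (26 mm thick, 338 mm high) stands 95 mm farther out.
- nest0 (a point): centre of nest 0 on the dial's top face, moving with the dial; nest 0 reaches the loading position after 0 strokes. A nest is a square of four black rails 30 mm high, 36 mm long, 62 mm apart inside, corners open.
- nest1 (a point): centre of nest 1, as nest 0; it reaches the loading position after 1 strokes from the start (nests 6 and 7 follow at the same pitch).
- nest2 (a point): centre of nest 2, as nest 0; it reaches the loading position after 2 strokes from the start (nests 6 and 7 follow at the same pitch).
- nest3 (a point): centre of nest 3, as nest 0; it reaches the loading position after 3 strokes from the start (nests 6 and 7 follow at the same pitch).
- nest4 (a point): centre of nest 4, as nest 0; it reaches the loading position after 4 strokes from the start (nests 6 and 7 follow at the same pitch).
- nest5 (a point): centre of nest 5, as nest 0; it reaches the loading position after 5 strokes from the start (nests 6 and 7 follow at the same pitch).
- dial_plate: the dial's plate with its eight nests. Origin on the dial's axis at bench height; turns with the dial.
- dish: small open aluminium dish, 72 mm across, 40 mm high, not part of the job; origin at the centre of its underside.
- pc_mouse: black computer mouse, 105 by 60 mm, 34 mm high, not part of the job; origin at the centre of its underside.
Mind the look-alikes: they are no part of the job. What is shaped like the housing2 but purple is not meant.

How it is judged (in metres and radians):
At the end, for the whole second after the job is handed in: every housing stands upright (0.12 rad) within 14 mm of a nest's centre, no empty nest before the last-filled one; that one within 20 mm of the point below the camera; housings found in the dial still in their nests; lever back at rest (below 0.06 rad) ((distance between housing0 and nest0 below 0.014 m or distance between housing0 and nest1 below 0.014 m or distance between housing0 and nest2 below 0.014 m or distance between housing0 and nest3 below 0.014 m or distance between housing0 and nest4 below 0.014 m or distance between housing0 and nest5 below 0.014 m) and (distance between housing1 and nest0 below 0.014 m or distance between housing1 and nest1 below 0.014 m or distance between housing1 and nest2 below 0.014 m or distance between housing1 and nest3 below 0.014 m or distance between housing1 and nest4 below 0.014 m or distance between housing1 and nest5 below 0.014 m) and (distance between housing2 and nest0 below 0.014 m or distance between housing2 and nest1 below 0.014 m or distance between housing2 and nest2 below 0.014 m or distance between housing2 and nest3 below 0.014 m or distance between housing2 and nest4 below 0.014 m or distance between housing2 and nest5 below 0.014 m) and (distance between housing3 and nest0 below 0.014 m or distance between housing3 and nest1 below 0.014 m or distance between housing3 and nest2 below 0.014 m or distance between housing3 and nest3 below 0.014 m or distance between housing3 and nest4 below 0.014 m or distance between housing3 and nest5 below 0.014 m) and (distance between housing4 and nest0 below 0.014 m or distance between housing4 and nest1 below 0.014 m or distance between housing4 and nest2 below 0.014 m or distance between housing4 and nest3 below 0.014 m or distance between housing4 and nest4 below 0.014 m or distance between housing4 and nest5 below 0.014 m) and distance between any of housing0, housing1, housing2, housing3, housing4, loaded0 and nest0 below 0.014 m and (not (value of joint dial above 3.042 rad) or distance between any of housing0, housing1, housing2, housing3, housing4, loaded1 and nest1 below 0.014 m) and (not (value of joint dial above 3.827 rad) or distance between any of housing0, housing1, housing2, housing3, housing4, loaded2 and nest2 below 0.014 m) and (not (value of joint dial above 4.612 rad) or distance between any of housing0, housing1, housing2, housing3, housing4 and nest3 below 0.014 m) and (not (value of joint dial above 5.398 rad) or distance between any of housing0, housing1, housing2, housing3, housing4 and nest4 below 0.014 m) and (not (value of joint dial above 6.183 rad) or distance between any of housing0, housing1, housing2, housing3, housing4 and nest5 below 0.014 m) and (value of joint dial above 2.256 rad or not (distance between any of housing0, housing1, housing2, housing3, housing4 and nest0 below 0.014 m)) and (value of joint dial above 3.042 rad or not (distance between any of housing0, housing1, housing2, housing3, housing4 and nest1 below 0.014 m)) and (value of joint dial above 3.827 rad or not (distance between any of housing0, housing1, housing2, housing3, housing4 and nest2 below 0.014 m)) and (value of joint dial above 4.612 rad or not (distance between any of housing0, housing1, housing2, housing3, housing4 and nest3 below 0.014 m)) and (value of joint dial above 5.398 rad or not (distance between any of housing0, housing1, housing2, housing3, housing4 and nest4 below 0.014 m)) and (value of joint dial above 6.183 rad or not (distance between any of housing0, housing1, housing2, housing3, housing4 and nest5 below 0.014 m)) and horizontal distance between any of housing0, housing1, housing2, housing3, housing4 and camera_position below 0.02 m and value of joint dial below 6.519 rad and distance between loaded0 and nest0 below 0.014 m and distance between loaded1 and nest1 below 0.014 m and distance between loaded2 and nest2 below 0.014 m and angle between each of housing0, housing1, housing2, housing3, housing4, loaded0, loaded1, loaded2's own z axis and vertical below 0.12 rad and value of joint index_lever below 0.06 rad and velocity of joint dial below 0.05 rad/s and linear speed of each of housing0, housing1, housing2, housing3, housing4 below 0.03 m/s); the robot touches nothing.
It fails at once if the dial itself is pushed or pressed with the gripper or arm (over 10 N) instead of being indexed with the lever (contact force between the arm and dial_plate above 10 N).
It fails at once if a housing is held in the dial anywhere but at the loading position ((contact force between the fingers and housing0 above 2 N and horizontal distance between housing0 and dial_centre below 0.14 m and height (world z) of housing0 below 0.085 m and horizontal distance between housing0 and load_position above 0.055 m) or (contact force between the fingers and housing1 above 2 N and horizontal distance between housing1 and dial_centre below 0.14 m and height (world z) of housing1 below 0.085 m and horizontal distance between housing1 and load_position above 0.055 m) or (contact force between the fingers and housing2 above 2 N and horizontal distance between housing2 and dial_centre below 0.14 m and height (world z) of housing2 below 0.085 m and horizontal distance between housing2 and load_position above 0.055 m) or (contact force between the fingers and housing3 above 2 N and horizontal distance between housing3 and dial_centre below 0.14 m and height (world z) of housing3 below 0.085 m and horizontal distance between housing3 and load_position above 0.055 m) or (contact force between the fingers and housing4 above 2 N and horizontal distance between housing4 and dial_centre below 0.14 m and height (world z) of housing4 below 0.085 m and horizontal distance between housing4 and load_position above 0.055 m)).
It fails at once if the dish or the mouse is moved more than 40 mm (distance of any of dish, pc_mouse from where it was at the start of the episode above 0.04 m).
Of housing0, housing1, housing2, housing3, housing4 only 3 to 4 are there at a start; the rules pass over those that are not, and their reading is None.
Of loaded0, loaded1, loaded2 only 1 to 2 are there at a start; the rules pass over those that are not, and their reading is None.
At some moment in a run one of housing0, housing1, housing2, housing3, housing4 may be knocked a few centimetres aside while the robot is not near it.
Once in a run the grip may slacken for a moment while it holds something.
It also fails if it takes over 210 s, if anything falls off the work surface, if the arm or the gripper's body presses on something with over 40 N, if the wrist force passes 120 N, or if a joint passes its speed limit or range.

## Robot

A 6-joint arm with a two-finger parallel gripper is mounted at the origin on the work surface. World frame = base frame: x ahead of the robot, y to its left, z up, the work surface at z = 0. Lengths are in mm, angles in rad, forces in N, time in s.
With the tool pointing down it reaches from about 275 to 1000 mm from the base axis. Payload 8.4 kg.
Tool frame: the origin (TCP) lies at the very end of the fingers, on their centre line; the grasp point (between the pads) lies 19 mm behind it; x points along the fingers, y is the direction in which the jaws open and shut, and the axes are right-handed (so a half turn about x gives the same grasp; the last joint's range is limited). The gripper opens to 85 mm and grips with 20 to 120 N. Pads are 22 mm wide; open, the fingers measure 114 mm over their backs; the gripper's body (76 mm by 85 mm) begins 54 mm behind the grasp point. The pads swing forward as they close: fully open they stand 13 mm farther back than shut.
Start: joints at [1.226, 0.353, 1.633, -0, 1.155, -0.002], TCP at [210.077, 588.639, 231.281] pointing down, gripper open.
Joint ranges: [-2.63, 2.63], [-0.92, 2.1], [0.06, 2.66], [-1.3, 4.44], [0, 2.69], [-3.02, 3.02]. Speed limits (rad/s): [2.22, 2.22, 2.79, 3.14, 3.14, 3.14].

## Interface

Orientations are given as [roll, pitch, yaw] about the fixed x, y, z axes, in that order (R = Rz(yaw) Ry(pitch) Rx(roll)).
In Python, from rig import r, grab_frame, camera_params, sign_off gives the robot as it stands.
- The arm moves only by the tool drive_tool, never from a script. Its argument "rows" is one flat list of numbers, 7 for each row, row after row: the shift along the tool's x, y, z in mm, then the turn, a rotation vector about the tool's x, y, z in degrees, then the opening in per cent of the stroke, from 0 (shut) to 100 (fully open). In form: [x, y, z, rx, ry, rz, fingers, x, y, z, rx, ry, rz, fingers, ...]. A call has 1 to 10 rows; each row is the pose to reach, as a shift and turn from the pose measured when the call began, along the tool's axes at that moment; what a row does not reach only later rows make up. A row lasts 1/8 s, in which the tool goes at most 62.5 mm and 10.7 degrees, less where a joint would pass 70% of its speed; a pose out of reach is approached as far as the arm can. A call with a gripper value outside its range is refused whole. The fingers move at their own pace and stop on an object; "newtons" is the grip in N (left out, the last holds). Time passes only in rows, so rows that repeat a pose let the fingers close. It gives the time, the measured TCP pose, the force and the opening at its end, in the units of the state.
- r.sense(): the state, without advancing time (a new reading comes with each control period).
- grab_frame(name): name is "scene" or "top" or "wrist"; returns the picture (384x512x3 uint8, red, green, blue); there is no depth.
- camera_params(name): a dict with "vertical_fov" (degrees; the focal length in pixels is half the picture's height over the tangent of half this angle, whatever the lens; pixels are square), "cx", "cy" (the principal point, pixels), "pose" (4x4, takes a point from camera to world coordinates); the wrist camera has in their place "tool_from_camera" (4x4, takes a point from camera to tool coordinates, whose origin is the TCP and whose axes are the tool frame's). Camera axes: x right, y down, z forward; pixel columns grow to the right and rows downward; lengths in mm; the calibration is good to about 2 mm. The wrist camera is an equidistant fisheye: a pixel r from the principal point sees the ray r / f radians off the axis. A picture is of the moment at which its call begins: read the wrist's pose just before it. camera_params takes no time and is no camera call.
- sign_off(): hands the job in, once; it reports no verdict.
The state is a dict: "clock": time; "qpos": joint angles; "qvel": joint speeds; "joint_efforts": joint torques, N m; "eef_pos": TCP position; "tcp_rot": TCP orientation; "contact_force": force on the tool from outside, world axes, zero at the start; "wrist_torque": the same for the moment, N m; "opening": opening from 0.0 (shut) to 1.0 (fully open).
Only numpy, scipy, OpenCV 4.12 (cv2) and the standard library are available. Lean on these libraries where they do the work, as an engineer would, in place of code of your own. Each camera call takes 0.05 s, during which the arm holds its last target.

## Working session

There is one attempt and no reset: what is moved stays moved. The work goes in short steps, Python scripts to look and compute and a tool call to move; the robot and the scene stay as the last step left them, time stands still between calls to the robot, and variables do not carry over. Pictures are saved under pics/ and viewed, and the job is handed in when it is done.

Besides the shell and the picture viewer there is one more tool, called after "Request:" as name(argument=value, ...) on one line, values as JSON. drive_tool: Moves the arm, as the interface text tells. Its arguments: {"type":"object","properties":{"rows":{"type":"array","items":{"type":"number"}},"newtons":{"type":"number"}},"required":["rows"]}

```bash
ls; mkdir -p pics
python3 - <<'E'
from rig import r, grab_frame, camera_params, sign_off
import cv2
print(r.sense())
for n in ["scene","top","wrist"]:
    cv2.imwrite(f"pics/{n}0.png", cv2.cvtColor(grab_frame(n),cv2.COLOR_RGB2BGR)); print(n,camera_params(n))
E
```

```text
pics
{'clock': 0.0, 'qpos': array([ 1.22561060e+00,  3.53659689e-01,  1.63414701e+00, -2.01910031e-05,
        1.15517320e+00, -2.37163276e-03]), 'qvel': array([-0.00024353, -0.00076474,  0.00170634,  0.00010113,  0.00063529,
        0.00102355]), 'joint_efforts': array([ 1.95405759e-03, -6.05253553e+01, -3.42065227e+01,  1.85974814e-04,
        9.22585255e-03, -6.12338476e-05]), 'eef_pos': array([209.91512104, 588.1892362 , 230.54895275]), 'tcp_rot': array([-1.55986131,  1.56940896, -1.90266724]), 'contact_force': array([-0.47854395,  0.63300756,  0.57818069]), 'wrist_torque': array([-0.01577599,  0.02072189,  0.04738026]), 'opening': 0.9956650701230214}
scene {'vertical_fov': 55.58872137415183, 'cx': 252.80926295231848, 'cy': 191.50408301558562, 'pose': array([[-1.09099810e-01,  8.38224659e-01, -5.34300152e-01,
         1.01104790e+03],
       [ 9.93970370e-01,  9.79205316e-02, -4.93403840e-02,
         3.39092100e+01],
       [ 1.09606284e-02, -5.36461546e-01, -8.43853586e-01,
         9.03101400e+02],
       [ 0.00000000e+00,  0.00000000e+00,  0.00000000e+00,
         1.00000000e
[... 206 characters left out ...]
9897444e-01, -1.28674977e-02,  6.28721304e-03,
        -8.24998310e+00],
       [-5.30958583e-03, -7.46486172e-02, -9.97195764e-01,
         1.75275686e+03],
       [ 0.00000000e+00,  0.00000000e+00,  0.00000000e+00,
         1.00000000e+00]])}
wrist {'vertical_fov': 65.70646984690485, 'cx': 254.99861759290357, 'cy': 194.22277101611857, 'tool_from_camera': array([[-5.81289116e-04, -2.82499990e-01,  9.59267125e-01,
        -1.42031268e+02],
       [ 9.99999626e-01,  4.50358702e-04,  7.38600551e-04,
        -9.06155510e-01],
       [-6.40668945e-04,  9.59267196e-01,  2.82499622e-01,
        -7.21400397e+01],
       [ 0.00000000e+00,  0.00000000e+00,  0.00000000e+00,
         1.00000000e+00]])}
```

View pics/scene0.png

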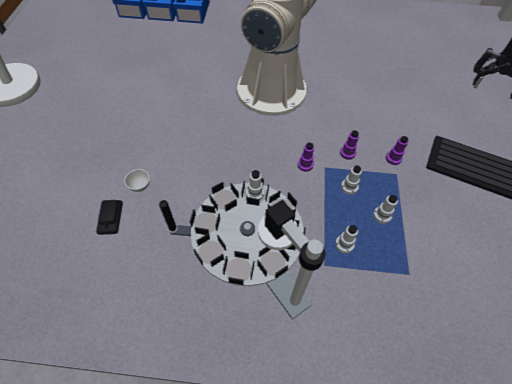

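View pics/top0.png

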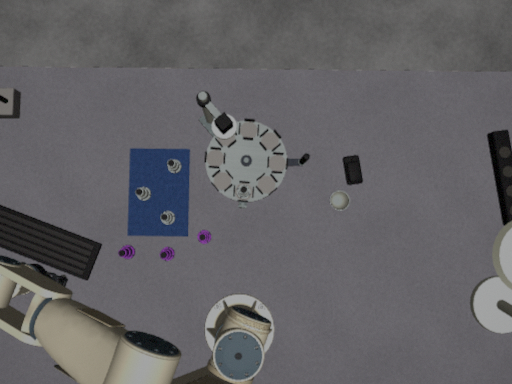

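View pics/wrist0.png

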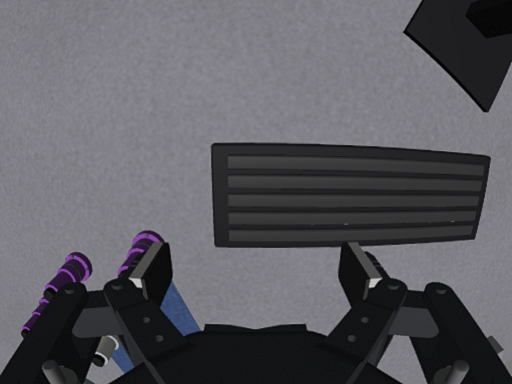

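```bash
cat > h.py <<'E'
import numpy as np, cv2
from rig import r, grab_frame, camera_params, sign_off
from scipy.spatial.transform import Rotation as R
def grab(n,name=None):
    im=cv2.cvtColor(grab_frame(n),cv2.COLOR_RGB2BGR)
    if name: cv2.imwrite(f"pics/{name}.png",im)
    return im
def ray(n,u,v):
    p=camera_params(n); f=192/np.tan(np.radians(p["vertical_fov"]/2))
    d=np.array([(u-p["cx"])/f,(v-p["cy"])/f,1.])
    if n=="wrist":
        q=d[:2]; t=np.linalg.norm(q); d=np.array([*(q/t*np.sin(t)),np.cos(t)]) if t>0 else d
        s=r.sense(); T=np.eye(4); T[:3,:3]=R.from_euler('xyz',s["tcp_rot"]).as_matrix(); T[:3,3]=s["eef_pos"]
        P=T@p["tool_from_camera"]
    else: P=p["pose"]
    return P[:3,3],P[:3,:3]@d
def onz(n,u,v,z):
    o,d=ray(n,u,v); return (o+d*(z-o[2])/d[2]).round(1)
def tri(a,b):
    (o1,d1),(o2,d2)=a,b
    d1=d1/np.linalg.norm(d1); d2=d2/np.linalg.norm(d2)
    A=np.stack([d1,-d2],1); t=np.linalg.lstsq(A,o2-o1,rcond=None)[0]
    p=o1+d1*t[0]; q=o2+d2*t[1]; return ((p+q)/2).round(1), np.linalg.norm(p-q).round(1)
def proj(n,P):
    p=camera_params(n); f=192/np.tan(np.radians(p["vertical_fov"]/2))
    c=np.linalg.inv(p["pose"])@np.append(P,1); return c[:2]/c[2]*f+[p["cx"],p["cy"]]
def crop(im,x0,y0,x1,y1,k,name):
    cv2.imwrite(f"pics/{name}.png",cv2.resize(im[y0:y1,x0:x1],None,fx=k,fy=k,interpolation=cv2.INTER_CUBIC))
E
python3 - <<'E'
from h import *
t=cv2.imread("pics/top0.png"); s=cv2.imread("pics/scene0.png")
crop(t,110,80,350,270,3,"t1"); crop(s,140,120,440,320,2.6,"s1")
E
```

```text
(no output)
```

View pics/t1.png

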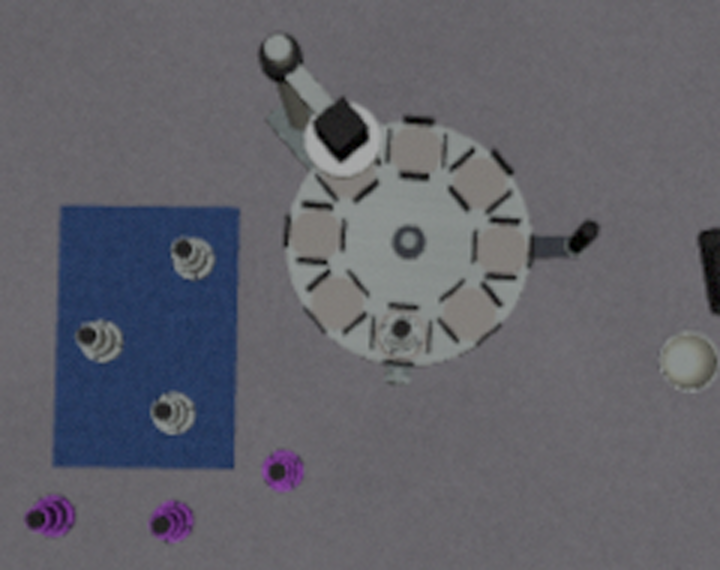

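View pics/s1.png

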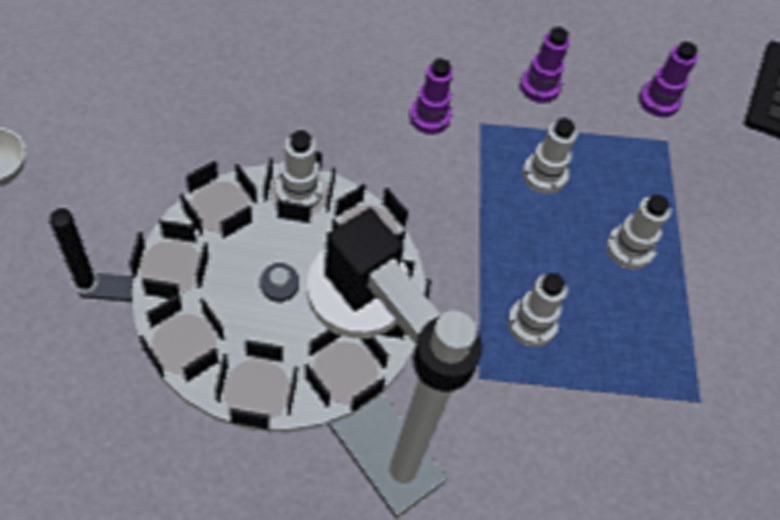

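```bash
cat >> h.py <<'E'
def blob(im,x,y,w=7,thr=70):
    x,y=int(round(x)),int(round(y))
    g=im[y-w:y+w+1,x-w:x+w+1].max(2)
    n,l,st,c=cv2.connectedComponentsWithStats((g<thr).astype(np.uint8))
    best=min(range(1,n),key=lambda i:(np.hypot(*(c[i]-w)) if st[i,4]>5 else 99)) if n>1 else None
    if best is None: return None
    return np.array([c[best][0]+x-w,c[best][1]+y-w]).round(2),st[best,4]
E
python3 - <<'E'
from h import *
t=cv2.imread("pics/top0.png"); s=cv2.imread("pics/scene0.png")
for nm,a,b in [("A",(171.3,163),(352.6,229)),("B",(139,192.3),(392.5,198.5)),("C",(163.5,217),(357,168.5)),("L0",(243.8,189.5),(255.5,173.8))]:
    ba,bb=blob(t,*a),blob(s,*b)
    print(nm,ba,bb,tri(ray("top",*ba[0]),ray("scene",*bb[0])),onz("top",*ba[0],96),onz("scene",*bb[0],94))
print("hub",tri(ray("top",246.3,160.6),ray("scene",140+280/2.6,120+272/2.6)),onz("top",246.3,160.6,82))
print("lever top",tri(ray("top",110+592/3,80+229/3),ray("scene",140+61/2.6,120+215/2.6)))
print("leverbase",onz("top",110+574/3,80+246/3,28),onz("scene",140+86/2.6,120+286/2.6,28))
# nest carpet centroids
hsv=t
E
```

```text
A (array([170.67, 162.62]), np.int32(24)) (array([352.24, 228.85]), np.int32(55)) (array([578.2, 243.8,  92. ]), np.float64(0.3)) [577.6 243.1  96. ] [579.2 243.5  94. ]
B (array([138.5 , 191.38]), np.int32(26)) (array([392.43, 198.47]), np.int32(51)) (array([476.5, 352.4,  92. ]), np.float64(0.4)) [476.2 351.7  96. ] [477.9 351.4  94. ]
C (array([164.  , 216.83]), np.int32(23)) (array([356.68, 168.98]), np.int32(40)) (array([389.9, 262.9,  90.5]), np.float64(1.0)) [389.7 261.5  96. ] [392.6 262.4  94. ]
L0 (array([243.38, 189.08]), np.int32(26)) (array([255.09, 173.87]), np.int32(47)) (array([483.9,  -9.9, 154.1]), np.float64(0.1)) [488.9  -9.9  96. ] [441.6 -13.4  94. ]
hub (array([590.1, -17.5,  79.9]), np.float64(2.6)) [589.9 -18.8  82. ]
lever top (array([ 595.2, -219.2,  157.4]), np.float64(4.8))
leverbase [ 595.2 -217.3   28. ] [ 602.2 -214.7   28. ]
```

```bash
python3 - <<'E'
from h import *
for n,f in (("top","top0"),("scene","scene0")):
    im=cv2.imread(f"pics/{f}.png").astype(int)
    m=((im[...,2]-im[...,1]>5)&(im[...,2]-im[...,0]>7)&(im[...,2]>100)&(im[...,2]<205)).astype(np.uint8)
    c0=proj(n,[590,-18,62]); yy,xx=np.mgrid[:384,:512]
    m[np.hypot(xx-c0[0],yy-c0[1])>70]=0
    k,l,st,c=cv2.connectedComponentsWithStats(m)
    for i in range(1,k):
        if st[i,4]>40:
            p=onz(n,*c[i],63); d=p[:2]-[590,-18]
            print(n,c[i].round(1),st[i,4],p,np.hypot(*d).round(1),np.degrees(np.arctan2(d[1],d[0])).round(1))
E
python3 - <<'E'
from h import *
t=cv2.imread("pics/top0.png"); s=cv2.imread("pics/scene0.png")
for p in [(277,163),(266,184),(248,129),(230,160),(222,180),(250,175)]: print(t[p[1],p[0]])
for p in [(224,200),(205,223),(240,268),(273,262),(247,215)]: print(s[p[1],p[0]])
E
```

```text
[120 124 128]
[123 125 128]
[120 123 126]
[143 147 140]
[121 124 127]
[138 139 134]
[148 145 147]
[149 145 149]
[151 147 151]
[151 147 150]
[179 173 167]
```

Run:
```python
from h import *
from scipy.optimize import least_squares
allp={}
for n,f in (("top","top0"),("scene","scene0")):
    im=cv2.GaussianBlur(cv2.imread(f"pics/{f}.png"),(3,3),0).astype(int)
    if n=="top": m=(im[...,2]-im[...,0]>3)&(im[...,2]>110)&(im[...,2]<140)
    else: m=(abs(im[...,2]-im[...,0])<4)&(im[...,2]>130)&(im[...,2]<165)&(im[...,1]<im[...,0]-1)
    m=m.astype(np.uint8)
    c0=proj(n,[590,-18,62]); yy,xx=np.mgrid[:384,:512]
    rr=np.hypot(xx-c0[0],yy-c0[1]); m[rr>(40 if n=="top" else 55)]=0
    m=cv2.morphologyEx(m,cv2.MORPH_OPEN,np.ones((3,3),np.uint8))
    k,l,st,c=cv2.connectedComponentsWithStats(m); L=[]
    for i in range(1,k):
        if st[i,4]>50:
            p=onz(n,*c[i],63); d=p[:2]-[590,-18]; L.append(p[:2])
            print(n,c[i].round(1),st[i,4],p,np.hypot(*d).round(1),np.degrees(np.arctan2(d[1],d[0])).round(1))
```

```text
top [248.4 129.4] 193 [704.4 -25.   63. ] 114.6 -3.5
top [269.6 140.2] 193 [ 666.5 -100.5   63. ] 112.5 -47.2
top [226.9 140.2] 76 [664.8  50.6  63. ] 101.5 42.5
top [214.7 157.5] 198 [602.2  92.8  63. ] 111.5 83.7
top [277.1 162.9] 199 [ 586.  -127.8   63. ] 109.9 -92.1
top [221.9 180.4] 210 [521.4  66.1  63. ] 108.5 129.2
top [266.1 184. ] 217 [510.5 -89.5  63. ] 106.9 -138.0
scene [223.7 197.8] 233 [508.3 -91.2  63. ] 109.7 -138.1
scene [205.6 220.8] 284 [ 583.1 -127.2   63. ] 109.4 -93.6
scene [209.9 250.8] 355 [ 664.1 -101.8   63. ] 111.9 -48.5
scene [272.6 261.8] 380 [675.3  54.8  63. ] 112.1 40.5
scene [238.6 268.5] 399 [701.6 -25.2  63. ] 111.8 -3.7
```

```bash
cat >> h.py <<'E'
def cur():
    s=r.sense(); return s["eef_pos"],R.from_euler('xyz',s["tcp_rot"]).as_matrix(),s
def psi(M): return np.degrees(np.arctan2(M[1,1],M[0,1]))
def Mt(p):  # tool down, y axis at world angle p deg
    p=np.radians(p); x=np.array([0,0,-1.]); y=np.array([np.cos(p),np.sin(p),0]); return np.stack([x,y,np.cross(x,y)],1)
def rows(tg):
    P,M,s=cur(); out=[]
    for x,y,z,p,o in tg:
        d=M.T@(np.array([x,y,z])-P); w=np.degrees(R.from_matrix(M.T@Mt(p)).as_rotvec())
        out.append([round(float(v)) for v in d]+[round(float(v),1) for v in w]+[o])
    print("at",P.round(1),"psi",psi(M).round(1),"open",round(s["opening"],2),"F",s["contact_force"].round(1),"t",round(s["clock"],2))
    for o in out: print(o)
E
python3 - <<'E'
from h import *
P,M,s=cur(); print(M.round(3),psi(M))
rows([(596,-218,235,psi(M),100),(596,-218,235,0,100),(596,-218,235,180,100)])
E
```

```text
[[-0.     0.336  0.942]
 [-0.001  0.942 -0.336]
 [-1.    -0.001 -0.   ]] 70.36259508465803
at [209.9 588.3 230.7] psi 70.4 open 1.0 F [ 0.7 -0.3  0.2] t 0.15
[-4, -630, 635, -0.0, -0.0, 0.1, 100]
[-4, -630, 635, 70.4, 0.0, 0.1, 100]
[-4, -630, 635, -109.6, -0.1, 0.0, 100]
```

Request:
drive_tool(rows=[-4,-630,635,70,0,0,100,-4,-630,635,70,0,0,100,-4,-630,635,70,0,0,100,-4,-630,635,70,0,0,100,-4,-630,635,70,0,0,100,-4,-630,635,70,0,0,100,-4,-630,635,70,0,0,100,-4,-630,635,70,0,0,100,-4,-630,635,70,0,0,100,-4,-630,635,70,0,0,100])

```text
clock: 1.4
eef_pos: [480.4, 22.8, 234.3]
tcp_rot: [0.139, 1.57, -1.426]
contact_force: [0.1, 0.7, -0.5]
opening: 0.999
```

Run:
```python
from h import *
rows([(596,-218,250,0,45)])
```

```text
at [480.4  22.8 234.3] psi 0.3 open 1.0 F [ 0.1  0.7 -0.5] t 1.4
[-15, 114, 242, 0.3, 0.0, -0.0, 45]
```

Request:
drive_tool(rows=[-15,114,242,0,0,0,45,-15,114,242,0,0,0,45,-15,114,242,0,0,0,45,-15,114,242,0,0,0,45,-15,114,242,0,0,0,45,-15,114,242,0,0,0,45])

```text
clock: 2.15
eef_pos: [595.7, -219.0, 248.8]
tcp_rot: [-1.33, 1.57, -2.896]
contact_force: [-0.5, 0.6, -0.1]
opening: 0.448
```

Run:
```python
from h import *
rows([(596,-218,250,0,45)]); grab("wrist","w1");
```

```text
at [ 595.7 -219.   248.8] psi 0.3 open 0.45 F [-0.5  0.6 -0.1] t 2.15
[-1, 0, -1, 0.3, 0.0, 0.0, 45]
```

View pics/w1.png

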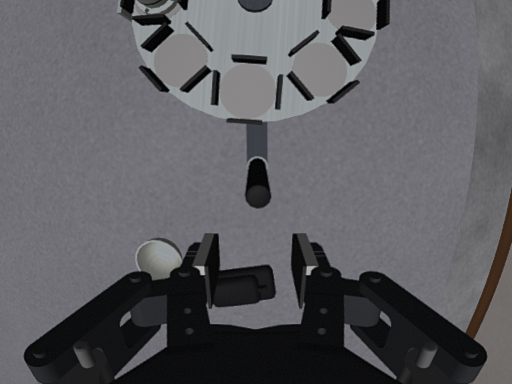

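Run:
```python
from h import *
print(onz("wrist",258,196,162), onz("wrist",257,158,28),onz("wrist",256,3,82))
```

```text
[ 597.  -215.5  162. ] [ 596.9 -206.8   28. ] [594.4 -31.4  82. ]
```

Request:
drive_tool(rows=[60,1,-2,0,0,0,45,100,1,-2,0,0,0,45,137,1,-2,0,0,0,45,137,1,-2,0,0,0,45,137,1,-2,0,0,0,35,137,1,-2,0,0,0,35])

```text
clock: 2.95
eef_pos: [597.2, -215.8, 114.0]
tcp_rot: [1.092, 1.569, -0.473]
contact_force: [-0.3, -0.5, -0.4]
opening: 0.354
```

```bash
cat >> h.py <<'E'
C=np.array([592.7,-17.6])
def arc(angs,z=112,o=35,base=-88.8,rad=200):
    return [(C[0]+rad*np.cos(np.radians(base-a)),C[1]+rad*np.sin(np.radians(base-a)),z,-(a)+base+88.8,o) for a in angs]
E
python3 - <<'E'
from h import *
rows(arc([3,8,13,18,23,28,33,38,42,45])); grab("wrist","w2"); print()
rows(arc([0]))
E
```

```text
at [ 597.2 -215.8  114. ] psi 0.3 open 0.35 F [-0.3 -0.5 -0.4] t 2.95
[2, -11, 2, 3.3, 0.0, -0.1, 35]
[2, -28, 0, 8.3, 0.0, -0.1, 35]
[2, -45, -3, 13.3, 0.0, -0.1, 35]
[2, -62, -7, 18.3, 0.0, -0.1, 35]
[2, -79, -13, 23.3, 0.0, -0.1, 35]
[2, -95, -20, 28.3, 0.0, -0.1, 35]
[2, -110, -29, 33.3, 0.0, -0.1, 35]
[2, -124, -39, 38.3, 0.0, -0.1, 35]
[2, -135, -48, 42.3, 0.0, -0.1, 35]
[2, -143, -55, 45.3, 0.0, -0.1, 35]

at [ 597.  -215.9  113.8] psi 0.3 open 0.35 F [-0.5  0.1 -0.3] t 3.0
[2, 0, 2, 0.3, 0.0, -0.1, 35]
```

View pics/w2.png

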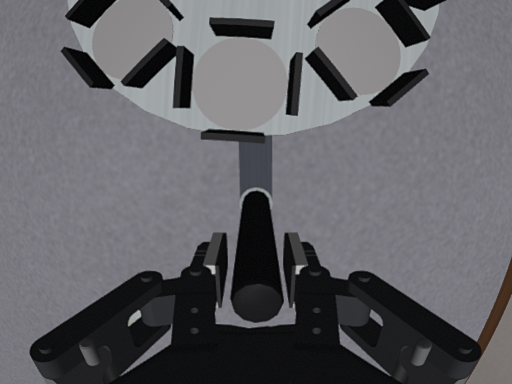

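Request:
drive_tool(rows=[2,-11,2,3,0,0,35,2,-24,0,7,0,0,35,2,-38,-2,11,0,0,35,2,-52,-5,15,0,0,35,2,-66,-9,19,0,0,35,2,-79,-13,23,0,0,35,2,-95,-20,28,0,0,35,2,-110,-29,33,0,0,35,2,-124,-39,38,0,0,35,2,-135,-48,42,0,0,35])

```text
clock: 4.25
eef_pos: [463.6, -170.0, 113.4]
tcp_rot: [1.788, 1.563, -0.513]
contact_force: [3.9, -5.9, -0.2]
opening: 0.348
```

Run:
```python
from h import *
rows(arc([44,46,47.5,48.5,49.5,50.5])); grab("wrist","w3")
```

```text
at [ 463.6 -170.   113.4] psi -41.8 open 0.35 F [ 3.9 -5.9 -0.2] t 4.25
[1, -9, 0, 2.2, -0.1, -0.4, 35]
[1, -16, 0, 4.2, -0.1, -0.4, 35]
[1, -21, 0, 5.7, -0.1, -0.4, 35]
[1, -24, -1, 6.7, -0.1, -0.4, 35]
[1, -28, -1, 7.7, -0.1, -0.4, 35]
[1, -31, -1, 8.7, -0.1, -0.4, 35]
```

View pics/w3.png

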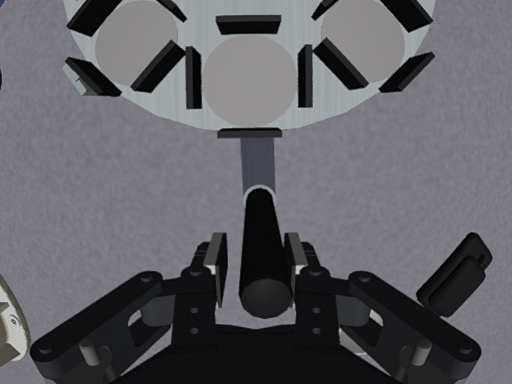

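Request:
drive_tool(rows=[1,-9,0,2,0,0,35,1,-14,0,4,0,0,35,1,-19,0,5,0,0,35,1,-24,-1,7,0,0,35,1,-26,-1,7,0,0,35,1,-26,-1,7,0,0,35])

```text
clock: 5.05
eef_pos: [445.0, -151.6, 113.3]
tcp_rot: [1.962, 1.561, -0.463]
contact_force: [3.3, -4.1, 1.2]
opening: 0.352
```

Run:
```python
from h import *
rows(arc([48,49,50,51,52]))
```

```text
at [ 445.  -151.6  113.3] psi -48.9 open 0.35 F [ 3.3 -4.1  1.2] t 5.05
[1, 3, 0, -0.9, -0.2, -0.5, 35]
[1, 0, 1, 0.1, -0.2, -0.5, 35]
[1, -3, 1, 1.1, -0.2, -0.5, 35]
[1, -7, 1, 2.1, -0.2, -0.5, 35]
[1, -10, 1, 3.1, -0.2, -0.5, 35]
```

Force is still only ~5 N, so the stop is not reached yet; I'll creep on.

Request:
drive_tool(rows=[1,-2,0,0,0,0,35,1,-4,0,1,0,0,35,1,-4,0,1,0,0,35])

```text
clock: 5.42
eef_pos: [444.7, -150.4, 113.4]
tcp_rot: [1.925, 1.555, -0.516]
contact_force: [5.5, -11.3, -6.0]
opening: 0.35
```

Request:
drive_tool(rows=[0,-4,0,0,0,0,35,0,-4,0,0,0,0,35])

```text
clock: 5.68
eef_pos: [445.0, -149.7, 114.4]
tcp_rot: [1.893, 1.548, -0.545]
contact_force: [7.9, -13.9, -10.4]
opening: 0.354
```

Run:
```python
from h import *
rows(arc([51,46,40,34,28,22,16,10,5,1])); grab("top","t2"); grab("scene","s2")
t=cv2.imread("pics/top0.png")
crop(cv2.imread("pics/top2.png") if 0 else cv2.imread("pics/t2.png"),110,80,350,270,3,"t2c");crop(cv2.imread("pics/s2.png"),140,120,440,320,2.6,"s2c")
```

```text
at [ 445.  -149.7  114.4] psi -49.7 open 0.35 F [  7.9 -13.9 -10.4] t 5.67
[2, -6, 2, 1.3, -0.4, -1.2, 35]
[3, 12, 1, -3.7, -0.4, -1.2, 35]
[3, 33, -2, -9.7, -0.3, -1.3, 35]
[4, 53, -7, -15.7, -0.2, -1.3, 35]
[4, 73, -14, -21.7, -0.2, -1.3, 35]
[5, 91, -23, -27.7, -0.1, -1.3, 35]
[5, 109, -34, -33.7, -0.0, -1.3, 35]
[5, 126, -47, -39.7, 0.0, -1.3, 35]
[6, 138, -59, -44.7, 0.1, -1.3, 35]
[6, 148, -69, -48.7, 0.1, -1.3, 35]
```

View pics/s2c.png

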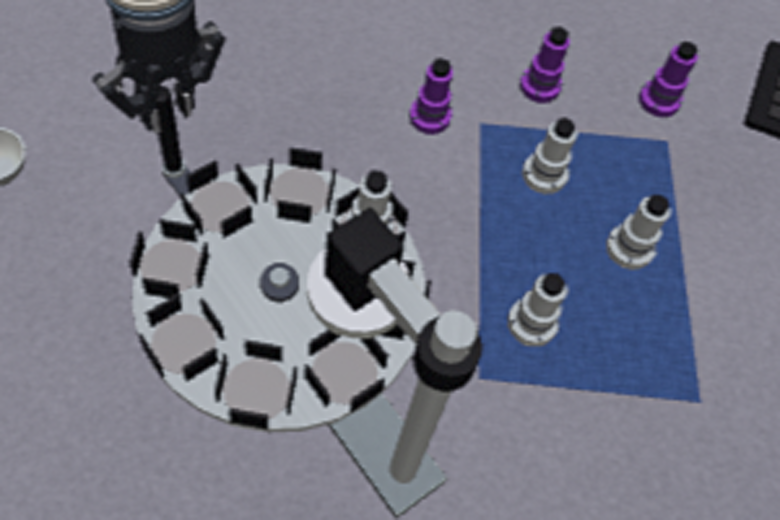

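Request:
drive_tool(rows=[3,12,1,-4,0,-1.2,35,3,33,-2,-10,0,-1.3,35,4,53,-7,-16,0,-1.3,35,4,73,-14,-22,0,-1.3,35,5,91,-23,-28,0,-1.3,35,5,109,-34,-34,0,-1.3,35,5,126,-47,-40,0,-1.3,35,6,138,-59,-45,0,-1.3,35,6,150,-71,-49,0,-1.3,35,6,150,-71,-49,0,-1.3,35])

```text
clock: 7.02
eef_pos: [597.2, -218.4, 112.6]
tcp_rot: [0.116, 1.568, -1.466]
contact_force: [-0.1, 0.3, -1.2]
opening: 0.352
```

Run:
```python
from h import *
rows(arc([0])); rows([(597,-217,240,0,45),(390,262,240,0,100)]);grab("wrist","w4"); grab("top","t3"); grab("scene","s3")
crop(cv2.imread("pics/s3.png"),140,120,440,320,2.6,"s3c")
```

```text
at [ 597.2 -218.4  112.6] psi -0.7 open 0.35 F [-0.1  0.3 -1.2] t 7.03
[1, 0, -1, -0.7, 0.1, -0.0, 35]
at [ 597.2 -218.4  112.6] psi -0.7 open 0.35 F [-0.1  0.3 -1.2] t 7.03
[-127, 0, -1, -0.7, 0.1, -0.0, 45]
[-129, -213, -478, -0.7, 0.1, -0.0, 100]
```

View pics/s3c.png

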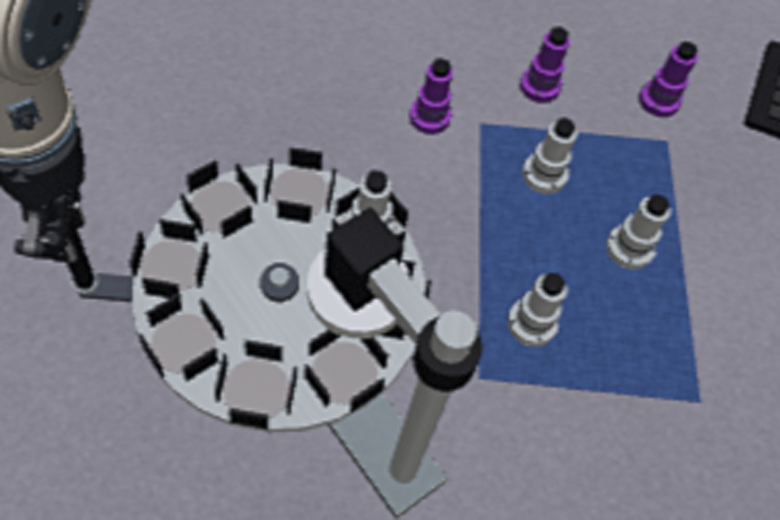

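View pics/w4.png

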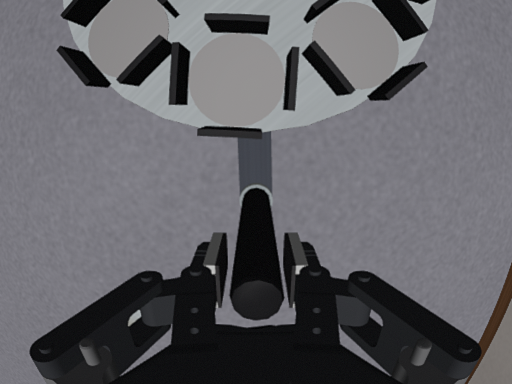

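Request:
drive_tool(rows=[-60,0,0,0,0,0,45,-120,0,0,0,0,0,60,-129,-30,-70,0,0,0,100,-129,-57,-130,0,0,0,100,-129,-84,-190,0,0,0,100,-129,-110,-248,0,0,0,100,-129,-137,-306,0,0,0,100,-129,-164,-365,0,0,0,100,-129,-190,-424,0,0,0,100,-129,-213,-478,0,0,0,100])

```text
clock: 8.43
eef_pos: [396.5, 242.1, 240.8]
tcp_rot: [-0.61, 1.569, -2.196]
contact_force: [1.6, 0.7, 0.7]
opening: 0.999
```

Run:
```python
from h import *
rows([(390,262,200,0,100)])
grab("wrist","w5"); rows([(390.5,262.3,110,0,100),(390.5,262.3,53,0,100)])
P=np.array([390.5,262.3,98])
```

```text
at [396.5 242.1 240.8] psi -0.8 open 1.0 F [1.6 0.7 0.7] t 8.43
[41, -7, -20, -0.8, 0.1, 0.1, 100]
at [393.9 247.9 240.9] psi -0.7 open 1.0 F [-2.2  4.3 -0.2] t 8.47
[131, -3, -14, -0.7, -0.1, 0.2, 100]
[188, -3, -14, -0.7, -0.1, 0.2, 100]
```

View pics/w5.png

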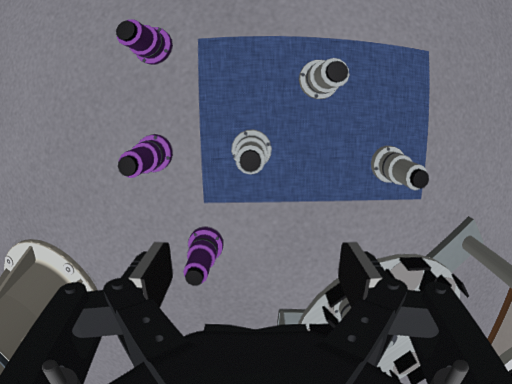

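Request:
drive_tool(rows=[40,-3,-14,0,0,0,100,80,-3,-14,0,0,0,100,80,-3,-14,0,0,0,100,80,-3,-14,0,0,0,100])

```text
clock: 8.98
eef_pos: [391.3, 262.0, 162.1]
tcp_rot: [-2.445, 1.568, 2.254]
contact_force: [0.7, -0.3, 1.0]
opening: 1.0
```

Run:
```python
from h import *
rows([(390.5,262.3,53,0,100)])
grab("wrist","w6")
```

```text
at [391.3 262.  162.1] psi -0.8 open 1.0 F [ 0.7 -0.3  1. ] t 8.97
[109, -1, 0, -0.8, -0.1, 0.1, 100]
```

View pics/w6.png

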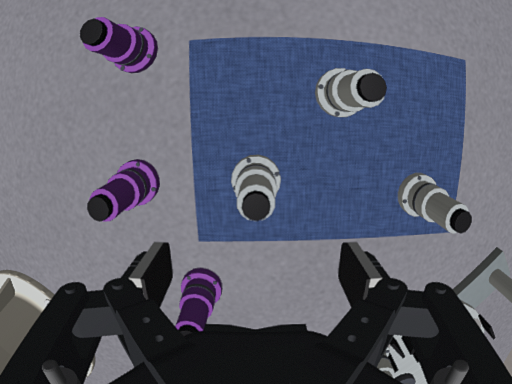

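Run:
```python
from h import *
print(onz("wrist",257,206,98),onz("wrist",371,87,98),onz("wrist",460,221,98))
for p in [(110+277/3,80+470/3),(110+162/3,80+524/3)]: print(onz("top",*p,98))
```

```text
[392.7 263.8  98. ] [475.6 351.9  98. ] [574.8 245.5  98. ]
[323.6 128.3  98. ]
[260.8 257.9  98. ]
```

Request:
drive_tool(rows=[35,0,-1,1,0,0,100,75,0,-1,1,0,0,100,109,0,-1,1,0,0,100,109,0,-1,1,0,0,100,109,0,-1,1,0,0,20,109,0,-1,1,0,0,10,109,0,-1,1,0,0,5,109,0,-1,1,0,0,5,109,0,-1,1,0,0,5], newtons=50)

```text
clock: 10.15
eef_pos: [392.2, 264.0, 54.7]
tcp_rot: [3.091, 1.567, 1.489]
contact_force: [-2.8, -0.9, 10.8]
opening: 0.336
```

Run:
```python
from h import *
rows([(391.5,263,250,0,5),(483,-10,200,0,5)])
```

```text
at [392.2 264.   54.7] psi -1.8 open 0.34 F [-2.8 -0.9 10.8] t 10.15
[-195, -1, 0, -1.8, -0.2, -0.0, 5]
[-146, 99, 271, -1.8, -0.2, -0.0, 5]
```

Request:
drive_tool(rows=[-40,0,0,0,0,0,5,-90,0,0,0,0,0,5,-140,0,0,0,0,0,5,-180,10,30,0,0,0,5,-180,30,85,-2,0,0,5,-180,50,140,-2,0,0,5,-180,70,195,-2,0,0,5,-180,88,240,-2,0,0,5,-180,99,271,-2,0,0,5,-180,99,271,-2,0,0,5])

```text
clock: 11.4
eef_pos: [483.0, -12.4, 233.7]
tcp_rot: [2.999, 1.567, 1.429]
contact_force: [0.2, 0.2, -1.5]
opening: 0.337
```

Run:
```python
from h import *
grab("scene","s4"); crop(cv2.imread("pics/s4.png"),140,120,440,320,2.6,"s4c"); grab("wrist","w7")
rows([(483,-10,150,0,5),(483,-10,120,0,5)])
```

```text
at [482.2 -10.5 233.5] psi 0.2 open 0.34 F [-0.  -0.6 -1.9] t 11.5
[83, 1, 0, 0.2, -0.3, 0.0, 5]
[113, 1, 0, 0.2, -0.3, 0.0, 5]
```

View pics/s4c.png

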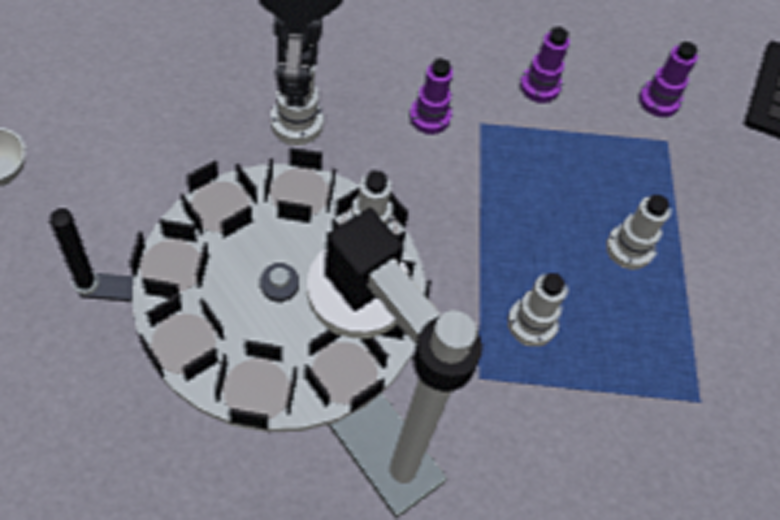

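View pics/w7.png

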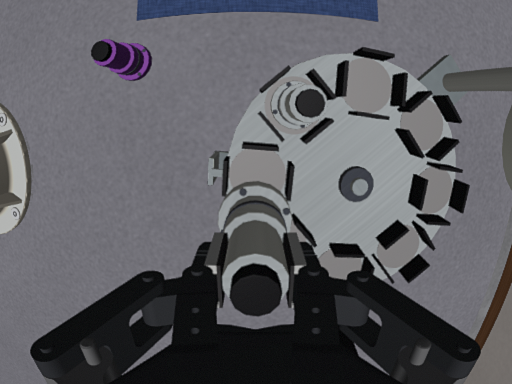

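Request:
drive_tool(rows=[40,1,0,0,0,0,5,75,1,0,0,0,0,5,95,1,0,0,0,0,5,105,1,0,0,0,0,5,109,1,0,0,0,0,5,112,1,0,0,0,0,5,112,1,0,0,0,0,5])

```text
clock: 12.38
eef_pos: [483.5, -10.0, 122.0]
tcp_rot: [3.012, 1.566, 1.444]
contact_force: [0.0, 0.7, -0.6]
opening: 0.34
```

Run:
```python
from h import *
grab("wrist","w8")
rows([(483,-10,118,0,5),(483,-10,116,0,5)])
```

```text
at [483.6 -10.  122. ] psi 0.2 open 0.34 F [ 0.3  0.1 -1.8] t 12.43
[4, -1, 0, 0.2, -0.2, -0.0, 5]
[6, -1, 0, 0.2, -0.2, -0.0, 5]
```

View pics/w8.png

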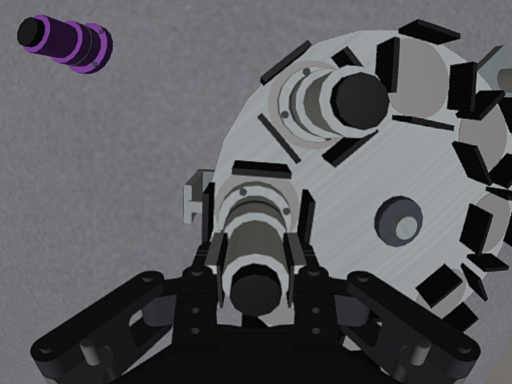

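Request:
drive_tool(rows=[3,0,0,0,0,0,5,5,0,0,0,0,0,5,5,0,0,0,0,0,5])

```text
clock: 12.8
eef_pos: [483.4, -10.0, 116.9]
tcp_rot: [3.065, 1.566, 1.498]
contact_force: [-0.1, 0.2, -2.6]
opening: 0.34
```

Request:
drive_tool(rows=[1,0,0,0,0,0,5,2,0,0,0,0,0,5,2,0,0,0,0,0,5])

```text
clock: 13.18
eef_pos: [483.6, -10.0, 116.5]
tcp_rot: [3.011, 1.566, 1.443]
contact_force: [-8.5, -0.8, 23.8]
opening: 0.342
```

Request:
drive_tool(rows=[-1,0,0,0,0,0,5,-1,0,0,0,0,0,65,-1,0,0,0,0,0,65,-1,0,0,0,0,0,65,-40,0,0,0,0,0,65,-90,0,0,0,0,0,65,-125,0,0,0,0,0,65,-125,0,0,0,0,0,65])

```text
clock: 14.18
eef_pos: [485.2, -10.6, 244.2]
tcp_rot: [2.199, 1.564, 0.631]
contact_force: [-0.2, -0.3, -0.6]
opening: 0.645
```

Run:
```python
from h import *
grab("wrist","w9")
rows([(597,-217,240,0,45),(597,-217,112,0,45)])
```

```text
at [484.1 -10.6 242.4] psi 0.2 open 0.65 F [-0.3 -0.2 -0.2] t 14.22
[2, 112, 207, 0.2, -0.2, -0.2, 45]
[130, 112, 207, 0.2, -0.2, -0.2, 45]
```

View pics/w9.png

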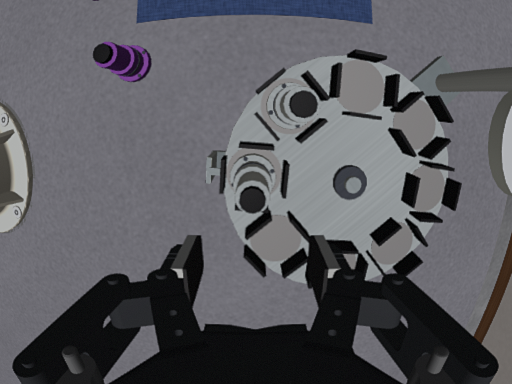

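Housing 1 stands upright in nest 1 (plug at (252,197), flange inside the rails). On to the lever.

Request:
drive_tool(rows=[0,28,52,0,0,0,45,0,56,104,0,0,0,45,1,84,156,0,0,0,45,2,112,207,0,0,0,45,2,112,207,0,0,0,45,2,112,207,0,0,0,45,60,112,207,0,0,0,45,100,112,207,0,0,0,45,130,112,207,0,0,0,45,130,112,207,0,0,0,35])

```text
clock: 15.48
eef_pos: [594.7, -214.7, 109.4]
tcp_rot: [-2.803, 1.564, 1.914]
contact_force: [-0.5, -0.1, 0.5]
opening: 0.349
```

Run:
```python
from h import *
rows(arc([3,7,11,15,19,23,28,33,38,42]));
```

```text
at [ 594.7 -214.7  109.4] psi 0.2 open 0.35 F [-0.5 -0.1  0.5] t 15.47
[-3, -8, 3, 3.2, -0.4, 0.1, 35]
[-3, -22, 2, 7.2, -0.4, 0.2, 35]
[-3, -36, 0, 11.2, -0.4, 0.2, 35]
[-2, -50, -3, 15.2, -0.3, 0.2, 35]
[-2, -63, -7, 19.2, -0.3, 0.2, 35]
[-2, -76, -12, 23.2, -0.3, 0.2, 35]
[-2, -92, -19, 28.2, -0.3, 0.2, 35]
[-2, -107, -28, 33.2, -0.3, 0.2, 35]
[-2, -122, -37, 38.2, -0.3, 0.2, 35]
[-2, -133, -46, 42.2, -0.3, 0.3, 35]
```

Request:
drive_tool(rows=[-3,-8,3,3,0,0,35,-3,-22,2,7,0,0,35,-3,-36,0,11,0,0,35,-2,-50,-3,15,0,0,35,-2,-63,-7,19,0,0,35,-2,-76,-12,23,0,0,35,-2,-92,-19,28,0,0,35,-2,-107,-28,33,0,0,35,-2,-122,-37,38,0,0,35,-2,-133,-46,42,0,0,35])

```text
clock: 16.73
eef_pos: [463.6, -169.5, 114.3]
tcp_rot: [3.134, 1.565, 0.833]
contact_force: [6.1, -2.2, -2.7]
opening: 0.35
```

Run:
```python
from h import *
rows(arc([44,46,47.5,49,50,51,52]));
```

```text
at [ 463.6 -169.5  114.3] psi -41.9 open 0.35 F [ 6.1 -2.2 -2.7] t 16.73
[2, -8, 1, 2.1, -0.3, 0.0, 35]
[2, -15, 0, 4.1, -0.3, 0.0, 35]
[2, -21, 0, 5.6, -0.3, 0.0, 35]
[2, -26, 0, 7.1, -0.3, 0.0, 35]
[2, -29, -1, 8.1, -0.3, 0.0, 35]
[2, -33, -1, 9.1, -0.3, 0.0, 35]
[2, -36, -2, 10.1, -0.3, 0.0, 35]
```

Request:
drive_tool(rows=[2,-8,1,2,0,0,35,2,-14,0,4,0,0,35,2,-20,0,6,0,0,35,2,-26,0,7,0,0,35,2,-30,-1,8,0,0,35,2,-34,-1,8,0,0,35,2,-36,-1,8,0,0,35,2,-36,-1,8,0,0,35])

```text
clock: 17.73
eef_pos: [442.9, -148.3, 114.5]
tcp_rot: [2.203, 1.555, -0.236]
contact_force: [14.3, -23.2, -20.4]
opening: 0.351
```

Run:
```python
from h import *
rows(arc([46,40,34,28,22,16,10,5,0,0]));
```

```text
at [ 442.9 -148.3  114.5] psi -49.7 open 0.35 F [ 14.3 -23.2 -20.4] t 17.73
[3, 14, 0, -3.7, -0.5, -0.8, 35]
[3, 35, -2, -9.7, -0.5, -0.8, 35]
[3, 55, -7, -15.7, -0.4, -0.8, 35]
[4, 75, -15, -21.7, -0.4, -0.8, 35]
[4, 94, -24, -27.7, -0.4, -0.9, 35]
[4, 112, -35, -33.7, -0.3, -0.9, 35]
[5, 128, -48, -39.7, -0.3, -0.9, 35]
[5, 141, -60, -44.7, -0.2, -0.9, 35]
[5, 152, -73, -49.7, -0.2, -0.9, 35]
[5, 152, -73, -49.7, -0.2, -0.9, 35]
```

Firmly at the stop (27 N). Back to rest.

Request:
drive_tool(rows=[3,14,0,-4,0,-1,35,3,35,-2,-10,0,-1,35,3,55,-7,-16,0,-1,35,4,75,-15,-22,0,-1,35,4,94,-24,-28,0,-1,35,4,112,-35,-34,0,-1,35,5,128,-48,-40,0,-1,35,5,141,-60,-45,0,-1,35,5,152,-73,-50,0,-1,35,5,152,-73,-50,0,-1,35])

```text
clock: 18.98
eef_pos: [598.2, -216.8, 113.8]
tcp_rot: [2.388, 1.567, 0.822]
contact_force: [-1.3, -0.7, 0.8]
opening: 0.348
```

Run:
```python
from h import *
grab("scene","s5"); crop(cv2.imread("pics/s5.png"),140,120,440,320,2.6,"s5c")
s=cv2.imread("pics/s5.png")
for b in [(352.6,229),(392.5,198.5)]: bb=blob(s,*b); print(bb,onz("scene",*bb[0],94))
rows([(597,-217,240,0,45),(477,352,240,0,100),(578,244,240,0,100)])
```

```text
(array([352.24, 228.85]), np.int32(55)) [579.2 243.5  94. ]
(array([392.43, 198.47]), np.int32(51)) [477.9 351.4  94. ]
at [ 597.1 -216.7  113.4] psi 0.2 open 0.35 F [-0.5  0.1 -1. ] t 19.02
[-127, 0, 0, 0.2, -0.2, -0.1, 45]
[-125, -118, -570, 0.2, -0.2, -0.1, 100]
[-125, -17, -461, 0.2, -0.2, -0.1, 100]
```

View pics/s5c.png

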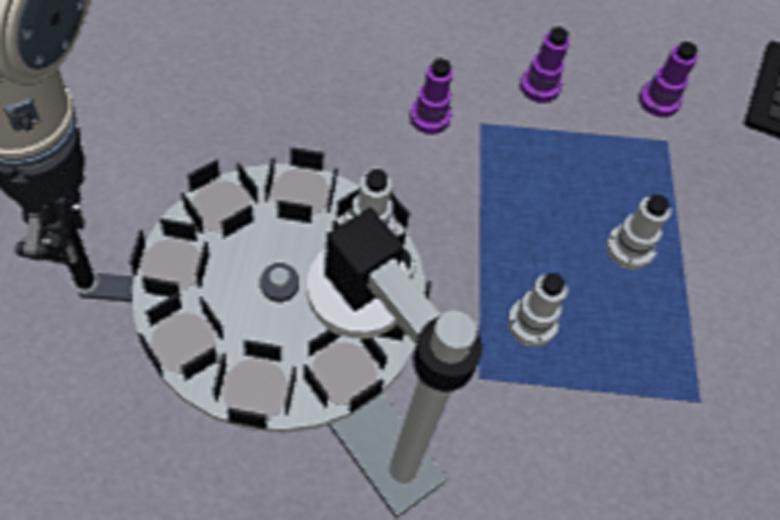

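Request:
drive_tool(rows=[-60,0,0,0,0,0,45,-120,0,0,0,0,0,60,-126,-28,-50,0,0,0,100,-126,-56,-104,0,0,0,100,-126,-84,-158,0,0,0,100,-126,-112,-212,0,0,0,100,-126,-119,-272,0,0,0,100,-126,-119,-332,0,0,0,100,-126,-119,-392,0,0,0,100,-126,-119,-452,0,0,0,100])

```text
clock: 20.27
eef_pos: [475.2, 236.0, 241.3]
tcp_rot: [2.614, 1.567, 1.045]
contact_force: [0.7, 0.6, 0.4]
opening: 1.0
```

Run:
```python
from h import *
rows([(477,352,240,0,100),(477,352,160,0,100)])
```

```text
at [475.2 236.  241.3] psi 0.1 open 1.0 F [0.7 0.6 0.4] t 20.27
[2, 2, -116, 0.1, -0.2, -0.1, 100]
[82, 2, -116, 0.1, -0.2, -0.1, 100]
```

Request:
drive_tool(rows=[2,2,-60,0,0,0,100,2,2,-116,0,0,0,100,40,2,-116,0,0,0,100,82,2,-116,0,0,0,100,82,2,-116,0,0,0,100,82,2,-116,0,0,0,100])

```text
clock: 21.02
eef_pos: [477.5, 352.3, 161.3]
tcp_rot: [2.504, 1.566, 0.934]
contact_force: [1.4, 1.1, 0.5]
opening: 0.999
```

Run:
```python
from h import *
rows([(477,352,53,0,100)])
im=grab("wrist","w10"); b=blob(im,256,206,40,50); print(b,onz("wrist",*b[0],98))
```

```text
at [477.5 352.3 161.3] psi 0.0 open 1.0 F [1.4 1.1 0.5] t 21.02
[108, -1, 1, 0.0, -0.2, -0.2, 100]
(array([254.86, 206.65]), np.int32(625)) [477.5 354.   98. ]
```

View pics/w10.png

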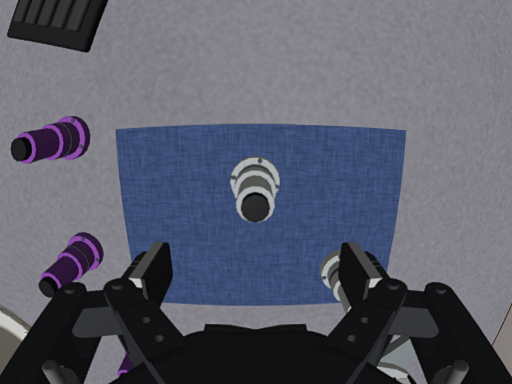

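Request:
drive_tool(rows=[35,0,-1,0,0,0,100,75,0,-1,0,0,0,100,106,0,-1,0,0,0,100,106,0,-1,0,0,0,100,106,0,-1,0,0,0,20,106,0,-1,0,0,0,10,106,0,-1,0,0,0,5,106,0,-1,0,0,0,5,106,0,-1,0,0,0,5], newtons=50)

```text
clock: 22.2
eef_pos: [478.7, 354.5, 57.0]
tcp_rot: [2.421, 1.563, 0.851]
contact_force: [-2.8, -0.5, 7.6]
opening: 0.336
```

Run:
```python
from h import *
rows([(477,352,240,0,5),(465,80,240,0,5),(483,-10,240,0,5)])
```

```text
at [478.7 354.5  57. ] psi 0.0 open 0.34 F [-2.8 -0.5  7.6] t 22.2
[-183, -1, 1, 0.0, -0.3, -0.3, 5]
[-185, -13, 273, 0.0, -0.3, -0.3, 5]
[-185, 5, 363, 0.0, -0.3, -0.3, 5]
```

Request:
drive_tool(rows=[-50,0,0,0,0,0,5,-100,0,0,0,0,0,5,-150,0,0,0,0,0,5,-183,0,20,0,0,0,5,-185,-5,78,0,0,0,5,-185,-10,137,0,0,0,5,-185,-13,195,0,0,0,5,-185,-13,254,0,0,0,5,-185,-4,310,0,0,0,5,-185,5,363,0,0,0,5])

```text
clock: 23.45
eef_pos: [482.8, -11.4, 240.4]
tcp_rot: [2.357, 1.563, 0.786]
contact_force: [1.4, 0.8, -2.3]
opening: 0.333
```

Run:
```python
from h import *
grab("wrist","w11")
rows([(483,-10,240,0,5),(483,-10,119,0,5)])
```

```text
at [483.8 -16.6 240.4] psi -0.0 open 0.34 F [ 1.8 -4.7 -1.8] t 23.5
[0, -1, -7, -0.0, -0.1, -0.4, 5]
[121, -2, -6, -0.0, -0.1, -0.4, 5]
```

View pics/w11.png

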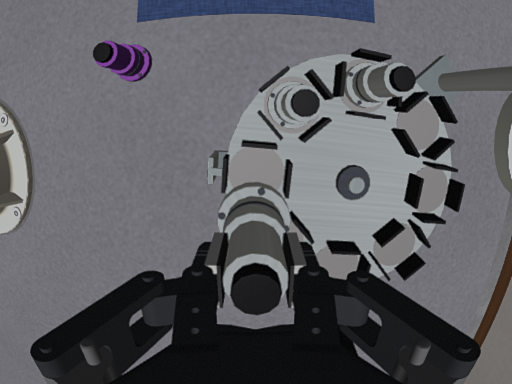

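Request:
drive_tool(rows=[0,-1,-6,0,0,0,5,0,-1,-6,0,0,0,5,40,-1,-6,0,0,0,5,75,-1,-6,0,0,0,5,95,-1,-6,0,0,0,5,110,-1,-6,0,0,0,5,116,-1,-6,0,0,0,5,116,-1,-6,0,0,0,5,116,-1,-6,0,0,0,5])

```text
clock: 24.62
eef_pos: [484.1, -10.3, 125.1]
tcp_rot: [1.81, 1.563, 0.239]
contact_force: [1.5, -0.6, -2.4]
opening: 0.342
```

Run:
```python
from h import *
grab("wrist","w12")
rows([(483,-10,119,0,5)])
```

```text
at [484.1 -10.3 125.1] psi -0.0 open 0.33 F [ 0.9  0.3 -2.3] t 24.68
[6, -1, 0, -0.0, -0.1, -0.4, 5]
```

View pics/w12.png

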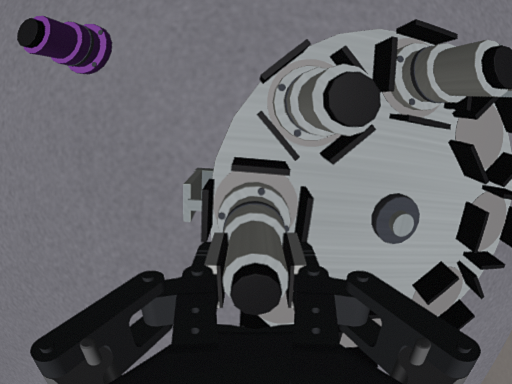

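Request:
drive_tool(rows=[4,0,0,0,0,0,5,6,0,0,0,0,0,5,6,0,0,0,0,0,5])

```text
clock: 25.05
eef_pos: [484.1, -10.4, 119.0]
tcp_rot: [1.804, 1.563, 0.233]
contact_force: [-0.2, 0.3, -1.4]
opening: 0.336
```

Request:
drive_tool(rows=[1,0,0,0,0,0,5,1,0,0,0,0,0,5,1,0,0,0,0,0,65,1,0,0,0,0,0,65,1,0,0,0,0,0,65,-40,0,0,0,0,0,65,-90,0,0,0,0,0,65,-125,0,0,0,0,0,65,-125,0,0,0,0,0,65])

```text
clock: 26.18
eef_pos: [484.9, -10.7, 246.8]
tcp_rot: [1.701, 1.558, 0.13]
contact_force: [0.7, 0.4, -0.1]
opening: 0.648
```

Run:
```python
from h import *
grab("wrist","w13")
rows([(597,-217,240,0,45),(597,-217,112,0,45)])
```

```text
at [483.8 -10.6 245. ] psi -0.0 open 0.65 F [-0.8  0.3 -0.3] t 26.23
[6, 113, 206, -0.0, -0.1, -0.6, 45]
[134, 112, 207, -0.0, -0.1, -0.6, 45]
```

View pics/w13.png

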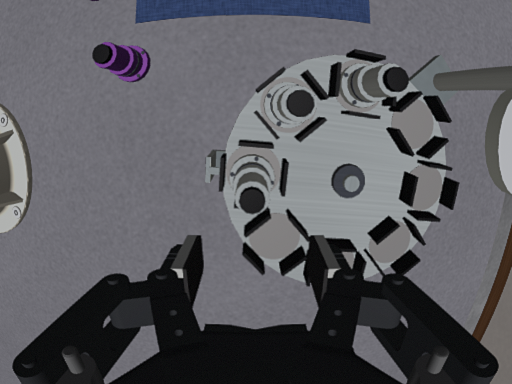

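Housing 2 stands upright in nest 2. Third stroke.

Request:
drive_tool(rows=[0,28,52,0,0,-0.6,45,0,56,104,0,0,-0.6,45,3,84,156,0,0,-0.6,45,6,113,206,0,0,-0.6,45,6,113,206,0,0,-0.6,45,6,113,206,0,0,-0.6,45,60,113,207,0,0,-0.6,45,100,113,207,0,0,-0.6,45,132,113,207,0,0,-0.6,45,132,113,207,0,0,-0.6,35])

```text
clock: 27.48
eef_pos: [595.6, -215.4, 111.2]
tcp_rot: [-2.158, 1.564, 2.555]
contact_force: [0.6, -0.1, 0.9]
opening: 0.351
```

Run:
```python
from h import *
rows(arc([3,7,11,15,19,23,28,33,38,42]));
```

```text
at [ 595.6 -215.4  111.2] psi 0.1 open 0.35 F [ 0.6 -0.1  0.9] t 27.48
[-1, -9, 2, 3.1, -0.2, 0.3, 35]
[-1, -23, 1, 7.1, -0.2, 0.3, 35]
[-1, -37, -1, 11.1, -0.2, 0.4, 35]
[0, -51, -4, 15.1, -0.2, 0.4, 35]
[0, -64, -7, 19.1, -0.2, 0.4, 35]
[0, -77, -12, 23.1, -0.2, 0.4, 35]
[0, -93, -19, 28.1, -0.1, 0.4, 35]
[0, -108, -28, 33.1, -0.1, 0.4, 35]
[0, -123, -38, 38.1, -0.1, 0.4, 35]
[0, -134, -47, 42.1, -0.1, 0.4, 35]
```

Request:
drive_tool(rows=[-1,-9,2,3,0,0.3,35,-1,-23,1,7,0,0.3,35,-1,-37,-1,11,0,0.4,35,0,-51,-4,15,0,0.4,35,0,-64,-7,19,0,0.4,35,0,-77,-12,23,0,0.4,35,0,-93,-19,28,0,0.4,35,0,-108,-28,33,0,0.4,35,0,-123,-38,38,0,0.4,35,0,-134,-47,42,0,0.4,35])

```text
clock: 28.72
eef_pos: [463.1, -168.9, 114.3]
tcp_rot: [2.114, 1.565, -0.191]
contact_force: [3.9, -4.3, -3.2]
opening: 0.351
```

Run:
```python
from h import *
rows(arc([44,46,47.5,49,50,51,52]));
```

```text
at [ 463.1 -168.9  114.3] psi -42.0 open 0.35 F [ 3.9 -4.3 -3.2] t 28.73
[2, -8, 1, 2.0, -0.2, -0.3, 35]
[2, -15, 1, 4.0, -0.2, -0.3, 35]
[2, -20, 0, 5.5, -0.2, -0.3, 35]
[2, -25, 0, 7.0, -0.2, -0.3, 35]
[2, -29, -1, 8.0, -0.2, -0.3, 35]
[2, -32, -1, 9.0, -0.2, -0.3, 35]
[2, -36, -1, 10.0, -0.2, -0.3, 35]
```

Request:
drive_tool(rows=[2,-8,1,2,0,0,35,2,-14,0,4,0,0,35,2,-20,0,6,0,0,35,2,-25,0,7,0,0,35,2,-29,-1,8,0,0,35,2,-33,-1,8,0,0,35,2,-35,-1,8,0,0,35,2,-35,-1,8,0,0,35])

```text
clock: 29.72
eef_pos: [443.2, -148.4, 114.6]
tcp_rot: [1.969, 1.551, -0.473]
contact_force: [14.4, -24.0, -18.6]
opening: 0.349
```

Run:
```python
from h import *
rows(arc([46,40,34,28,22,16,10,5,0,0]));
```

```text
at [ 443.2 -148.4  114.6] psi -49.9 open 0.35 F [ 14.4 -24.  -18.6] t 29.73
[3, 14, 1, -3.9, -0.4, -1.0, 35]
[3, 35, -2, -9.9, -0.3, -1.1, 35]
[4, 55, -7, -15.9, -0.3, -1.1, 35]
[4, 75, -15, -21.9, -0.2, -1.1, 35]
[4, 93, -24, -27.9, -0.2, -1.1, 35]
[5, 111, -35, -33.9, -0.1, -1.1, 35]
[5, 128, -48, -39.9, -0.1, -1.1, 35]
[6, 140, -60, -44.9, -0.0, -1.1, 35]
[6, 152, -73, -49.9, 0.0, -1.1, 35]
[6, 152, -73, -49.9, 0.0, -1.1, 35]
```

Request:
drive_tool(rows=[3,14,0,-4,0,-1,35,3,35,-2,-10,0,-1,35,3,55,-7,-16,0,-1,35,4,75,-15,-22,0,-1,35,4,94,-24,-28,0,-1,35,4,112,-35,-34,0,-1,35,5,128,-48,-40,0,-1,35,5,141,-60,-45,0,-1,35,5,152,-73,-50,0,-1,35,5,152,-73,-50,0,-1,35])

```text
clock: 30.98
eef_pos: [598.3, -217.3, 114.5]
tcp_rot: [1.057, 1.566, -0.512]
contact_force: [0.6, 0.3, -0.3]
opening: 0.353
```

Run:
```python
from h import *
grab("scene","s6"); crop(cv2.imread("pics/s6.png"),140,120,440,320,2.6,"s6c")
s=cv2.imread("pics/s6.png")
for b in [(352.6,229)]: bb=blob(s,*b); print(bb,onz("scene",*bb[0],94))
rows([(597,-217,240,0,45),(480,0,240,0,45),(480,180,240,0,100),(578,244,240,0,100)])
```

```text
(array([352.24, 228.85]), np.int32(55)) [579.2 243.5  94. ]
at [ 597.2 -217.2  114. ] psi 0.0 open 0.36 F [ 0.3 -0.4 -0. ] t 31.02
[-126, 0, 0, 0.0, 0.1, -0.2, 45]
[-127, -117, -217, 0.0, 0.1, -0.2, 45]
[-127, -117, -397, 0.0, 0.1, -0.2, 100]
[-127, -19, -461, 0.0, 0.1, -0.2, 100]
```

View pics/s6c.png

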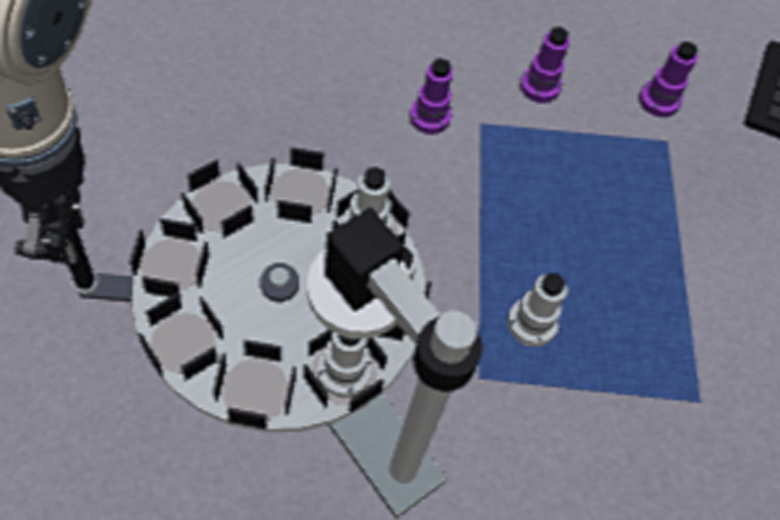

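Request:
drive_tool(rows=[-60,0,0,0,0,0,45,-120,0,0,0,0,0,60,-126,-28,-50,0,0,0,100,-126,-56,-104,0,0,0,100,-126,-84,-158,0,0,0,100,-126,-112,-212,0,0,0,100,-126,-119,-272,0,0,0,100,-126,-119,-332,0,0,0,100,-126,-119,-392,0,0,0,100,-126,-80,-430,0,0,0,100])

```text
clock: 32.28
eef_pos: [514.0, 215.1, 239.7]
tcp_rot: [0.87, 1.568, -0.699]
contact_force: [1.0, -1.3, 0.9]
opening: 1.001
```

Run:
```python
from h import *
rows([(578,244,240,0,100),(578,244,160,0,100)])
```

```text
at [514.  215.1 239.7] psi 0.1 open 1.0 F [ 1.  -1.3  0.9] t 32.27
[0, 64, -29, 0.1, 0.1, -0.1, 100]
[80, 64, -29, 0.1, 0.1, -0.1, 100]
```

Request:
drive_tool(rows=[0,40,-18,0,0,0,100,0,64,-29,0,0,0,100,40,64,-29,0,0,0,100,80,64,-29,0,0,0,100,80,64,-29,0,0,0,100,80,64,-29,0,0,0,100])

```text
clock: 33.02
eef_pos: [578.5, 244.1, 161.6]
tcp_rot: [1.205, 1.567, -0.366]
contact_force: [0.2, -0.2, -0.2]
opening: 0.999
```

Run:
```python
from h import *
im=grab("wrist","w14"); b=blob(im,256,206,40,50); print(b,onz("wrist",*b[0],98))
rows([(578,245,55,0,100)])
```

```text
(array([255.84, 206.36]), np.int32(623)) [579.4 245.5  98. ]
at [579.  244.3 162. ] psi 0.0 open 1.0 F [ 0.2 -0.5 -0.4] t 33.08
[107, -1, -1, 0.0, 0.0, -0.3, 100]
```

View pics/w14.png

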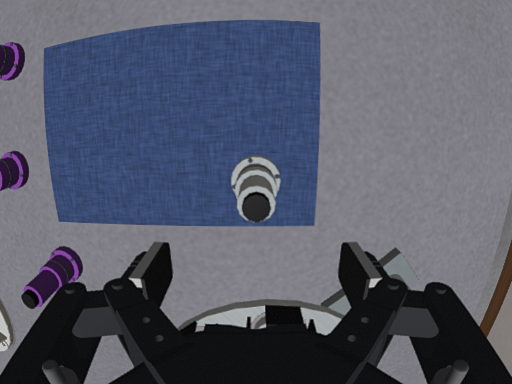

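Request:
drive_tool(rows=[35,0,-1,0,0,0,100,75,0,-1,0,0,0,100,106,0,-1,0,0,0,100,106,0,-1,0,0,0,100,106,0,-1,0,0,0,20,106,0,-1,0,0,0,10,106,0,-1,0,0,0,5,106,0,-1,0,0,0,5,106,0,-1,0,0,0,5], newtons=50)

```text
clock: 34.2
eef_pos: [580.0, 245.6, 57.4]
tcp_rot: [1.536, 1.565, -0.034]
contact_force: [-2.6, -0.1, 6.9]
opening: 0.338
```

Run:
```python
from h import *
rows([(579,245,240,0,5),(480,200,240,0,5),(470,100,240,0,5),(483,-10,240,0,5)])
```

```text
at [580.  245.6  57.4] psi 0.0 open 0.34 F [-2.6 -0.1  6.9] t 34.2
[-183, 0, 1, 0.0, 0.0, -0.3, 5]
[-183, -99, 46, 0.0, 0.0, -0.3, 5]
[-183, -109, 146, 0.0, 0.0, -0.3, 5]
[-183, -96, 256, 0.0, 0.0, -0.3, 5]
```

Request:
drive_tool(rows=[-50,0,0,0,0,0,5,-100,0,0,0,0,0,5,-150,-10,5,0,0,0,5,-183,-50,24,0,0,0,5,-183,-99,46,0,0,0,5,-183,-104,95,0,0,0,5,-183,-109,146,0,0,0,5,-183,-103,200,0,0,0,5,-183,-97,256,0,0,0,5,-183,-97,256,0,0,0,5])

```text
clock: 35.45
eef_pos: [482.0, -13.7, 240.2]
tcp_rot: [1.417, 1.564, -0.158]
contact_force: [-1.0, 0.1, -1.7]
opening: 0.335
```

Run:
```python
from h import *
grab("wrist","w15")
rows([(483,-10,240,0,5),(483,-10,119,0,5)])
```

```text
at [481.9 -11.9 240. ] psi -0.2 open 0.34 F [ 0.9  1.6 -1.9] t 35.5
[0, 1, -2, -0.2, 0.0, -0.4, 5]
[121, 0, -2, -0.2, 0.0, -0.4, 5]
```

View pics/w15.png

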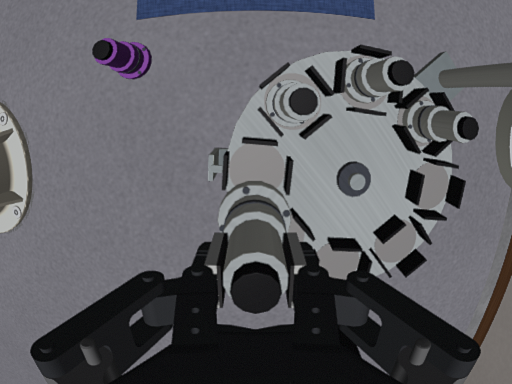

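Request:
drive_tool(rows=[0,1,-1,0,0,0,5,0,1,-1,0,0,0,5,40,1,-1,0,0,0,5,75,1,-1,0,0,0,5,95,1,-1,0,0,0,5,110,1,-1,0,0,0,5,116,1,-1,0,0,0,5,116,1,-1,0,0,0,5,116,1,-1,0,0,0,5])

```text
clock: 36.62
eef_pos: [484.1, -10.9, 124.7]
tcp_rot: [1.557, 1.563, -0.017]
contact_force: [0.3, -0.7, -1.7]
opening: 0.333
```

Run:
```python
from h import *
grab("wrist","w16")
rows([(483,-10,119,0,5)])
```

```text
at [484.1 -11.  124.8] psi -0.2 open 0.34 F [-0.8 -0.5 -3.3] t 36.67
[6, -1, -1, -0.2, 0.0, -0.4, 5]
```

View pics/w16.png

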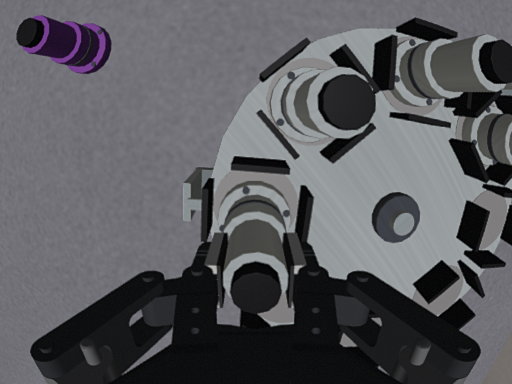

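Request:
drive_tool(rows=[4,-1,-1,0,0,0,5,6,-1,-1,0,0,0,5,6,-1,-1,0,0,0,5])

```text
clock: 37.05
eef_pos: [483.2, -9.9, 119.3]
tcp_rot: [1.568, 1.563, -0.006]
contact_force: [-2.7, 0.6, 7.3]
opening: 0.335
```

Request:
drive_tool(rows=[0,0,0,0,0,0,5,0,0,0,0,0,0,5,0,0,0,0,0,0,65,0,0,0,0,0,0,65,0,0,0,0,0,0,65,-40,0,0,0,0,0,65,-90,0,0,0,0,0,65,-125,0,0,0,0,0,65,-125,0,0,0,0,0,65])

```text
clock: 38.17
eef_pos: [484.0, -10.0, 247.1]
tcp_rot: [1.558, 1.558, -0.016]
contact_force: [-0.3, -0.1, 0.1]
opening: 0.649
```

Run:
```python
from h import *
grab("wrist","w17")
rows([(597,-217,240,0,45),(597,-217,112,0,45)])
```

```text
at [482.9  -9.9 245.3] psi -0.2 open 0.65 F [-0.5  0.3 -1.7] t 38.23
[6, 115, 207, -0.2, 0.0, -0.6, 45]
[134, 113, 207, -0.2, 0.0, -0.6, 45]
```

View pics/w17.png

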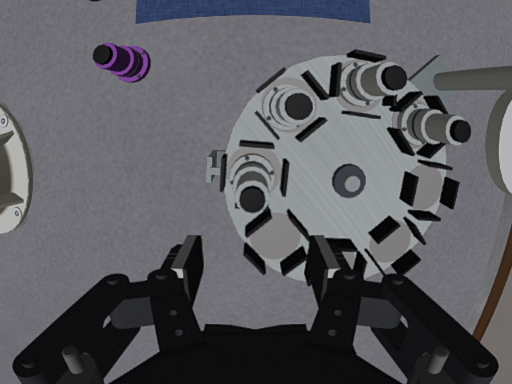

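Request:
drive_tool(rows=[0,28,52,0,0,-0.6,45,0,56,104,0,0,-0.6,45,3,84,156,0,0,-0.6,45,6,114,206,0,0,-0.6,45,6,114,206,0,0,-0.6,45,6,114,206,0,0,-0.6,45,60,114,207,0,0,-0.6,45,100,114,207,0,0,-0.6,45,132,114,207,0,0,-0.6,45,132,114,207,0,0,-0.6,35])

```text
clock: 39.48
eef_pos: [595.2, -215.3, 112.0]
tcp_rot: [-1.91, 1.565, 2.801]
contact_force: [-0.7, -0.7, -0.4]
opening: 0.348
```

Run:
```python
from h import *
grab("scene","s7"); crop(cv2.imread("pics/s7.png"),140,120,440,320,2.6,"s7c")
rows(arc([3,7,11,15,19,23,28,33,38,42]));
```

```text
at [ 596.6 -216.   114. ] psi -0.1 open 0.35 F [0.3 0.3 0.4] t 39.52
[2, -10, 2, 2.9, -0.0, 0.1, 35]
[2, -24, 1, 6.9, -0.0, 0.1, 35]
[2, -38, -1, 10.9, -0.0, 0.1, 35]
[2, -52, -4, 14.9, -0.0, 0.2, 35]
[2, -65, -8, 18.9, -0.0, 0.2, 35]
[2, -78, -13, 22.9, -0.0, 0.2, 35]
[2, -94, -20, 27.9, -0.0, 0.2, 35]
[2, -109, -28, 32.9, -0.0, 0.2, 35]
[2, -124, -38, 37.9, 0.0, 0.2, 35]
[2, -135, -47, 41.9, 0.0, 0.2, 35]
```

View pics/s7c.png

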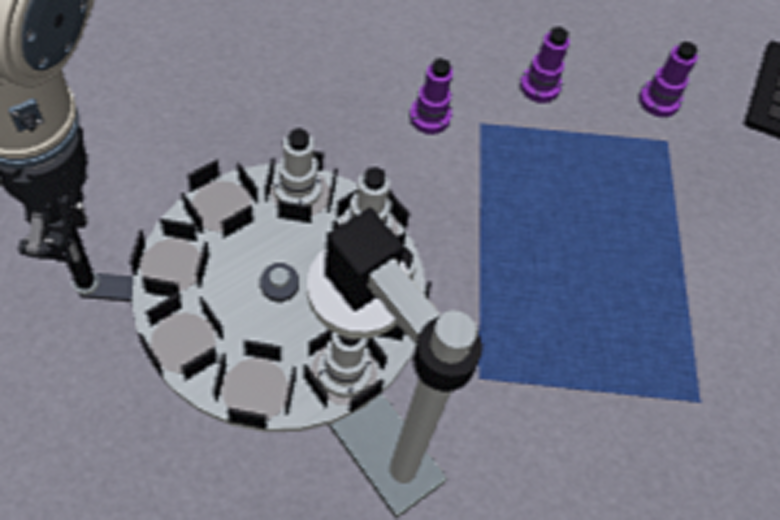

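Request:
drive_tool(rows=[2,-10,2,3,0,0.2,35,2,-24,1,7,0,0.2,35,2,-38,-1,11,0,0.2,35,2,-52,-4,15,0,0.2,35,2,-65,-8,19,0,0.2,35,2,-78,-13,23,0,0.2,35,2,-94,-20,28,0,0.2,35,2,-109,-28,33,0,0.2,35,2,-124,-38,38,0,0.2,35,2,-135,-47,42,0,0.2,35])

```text
clock: 40.78
eef_pos: [463.7, -169.3, 114.8]
tcp_rot: [1.87, 1.563, -0.438]
contact_force: [5.1, -4.7, -3.6]
opening: 0.351
```

Run:
```python
from h import *
rows(arc([44,46,47.5,49,50,51,52]));
```

```text
at [ 463.7 -169.3  114.8] psi -42.2 open 0.35 F [ 5.1 -4.7 -3.6] t 40.77
[3, -8, 1, 1.8, -0.1, -0.4, 35]
[3, -15, 1, 3.8, -0.1, -0.4, 35]
[3, -21, 0, 5.3, -0.1, -0.4, 35]
[3, -26, 0, 6.8, -0.1, -0.4, 35]
[3, -29, 0, 7.8, -0.2, -0.4, 35]
[3, -33, -1, 8.8, -0.2, -0.4, 35]
[3, -36, -1, 9.8, -0.2, -0.4, 35]
```

Request:
drive_tool(rows=[2,-8,1,2,0,0,35,2,-14,0,4,0,0,35,2,-20,0,6,0,0,35,2,-25,0,7,0,0,35,2,-29,-1,8,0,0,35,2,-33,-1,8,0,0,35,2,-35,-1,8,0,0,35,2,-35,-1,8,0,0,35])

```text
clock: 41.78
eef_pos: [443.7, -148.6, 115.2]
tcp_rot: [1.914, 1.55, -0.532]
contact_force: [11.1, -22.3, -16.5]
opening: 0.351
```

Run:
```python
from h import *
rows(arc([46,40,34,28,22,16,10,5,0,0]));
```

```text
at [ 443.7 -148.6  115.2] psi -50.1 open 0.35 F [ 11.1 -22.3 -16.5] t 41.77
[3, 13, 1, -4.1, -0.4, -1.1, 35]
[4, 34, -2, -10.1, -0.3, -1.2, 35]
[4, 54, -7, -16.1, -0.2, -1.2, 35]
[5, 74, -15, -22.1, -0.2, -1.2, 35]
[5, 93, -24, -28.1, -0.1, -1.2, 35]
[6, 111, -35, -34.1, -0.1, -1.2, 35]
[6, 127, -48, -40.1, 0.0, -1.2, 35]
[6, 140, -60, -45.1, 0.1, -1.2, 35]
[7, 151, -73, -50.1, 0.1, -1.2, 35]
[7, 151, -73, -50.1, 0.1, -1.2, 35]
```

Request:
drive_tool(rows=[3,13,0,-4,0,-1,35,4,34,-2,-10,0,-1,35,4,54,-7,-16,0,-1,35,5,74,-15,-22,0,-1,35,5,93,-24,-28,0,-1,35,5,111,-35,-34,0,-1,35,6,127,-48,-40,0,-1,35,6,140,-60,-45,0,-1,35,6,152,-73,-50,0,-1,35,6,152,-73,-50,0,-1,35])

```text
clock: 43.02
eef_pos: [599.0, -218.5, 114.8]
tcp_rot: [0.918, 1.563, -0.654]
contact_force: [0.1, -0.7, -0.7]
opening: 0.35
```

Run:
```python
from h import *
grab("scene","s8"); crop(cv2.imread("pics/s8.png"),140,120,440,320,2.6,"s8c")
rows(arc([3,7,11,15,19,23,28,33,38,42]));
```

```text
at [ 597.8 -218.4  114.3] psi -0.2 open 0.35 F [ 0.1  0.3 -0.1] t 43.08
[2, -11, -1, 2.8, 0.2, -0.3, 35]
[2, -25, -2, 6.8, 0.2, -0.3, 35]
[2, -39, -4, 10.8, 0.2, -0.3, 35]
[2, -53, -6, 14.8, 0.2, -0.3, 35]
[2, -66, -10, 18.8, 0.2, -0.3, 35]
[2, -79, -15, 22.8, 0.2, -0.3, 35]
[2, -95, -22, 27.8, 0.2, -0.3, 35]
[2, -111, -30, 32.8, 0.2, -0.3, 35]
[2, -125, -40, 37.8, 0.1, -0.3, 35]
[1, -136, -49, 41.8, 0.1, -0.3, 35]
```

View pics/s8c.png

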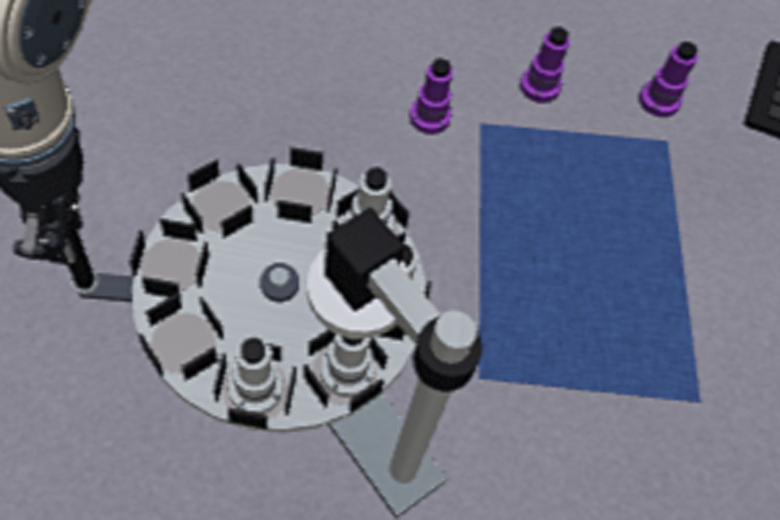

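Four strokes done, nest 3 one pitch past loading. Stroke 5.

Request:
drive_tool(rows=[2,-11,0,3,0,0,35,2,-25,-1,7,0,0,35,2,-39,-3,11,0,0,35,2,-53,-6,15,0,0,35,2,-66,-10,19,0,0,35,2,-79,-15,23,0,0,35,2,-95,-22,28,0,0,35,2,-111,-30,33,0,0,35,2,-125,-40,38,0,0,35,2,-136,-49,42,0,0,35])

```text
clock: 44.32
eef_pos: [462.8, -169.7, 113.2]
tcp_rot: [1.682, 1.559, -0.629]
contact_force: [4.0, -5.0, 2.2]
opening: 0.347
```

Run:
```python
from h import *
rows(arc([44,46,47.5,49,50,51,52]));
```

```text
at [ 462.8 -169.7  113.2] psi -42.4 open 0.35 F [ 4.  -5.   2.2] t 44.33
[1, -8, 0, 1.6, -0.1, -0.6, 35]
[1, -15, 0, 3.6, -0.1, -0.6, 35]
[1, -20, 0, 5.1, -0.1, -0.6, 35]
[1, -25, -1, 6.6, -0.1, -0.6, 35]
[1, -29, -1, 7.6, -0.1, -0.6, 35]
[1, -32, -2, 8.6, -0.1, -0.6, 35]
[1, -36, -2, 9.6, -0.1, -0.6, 35]
```

Request:
drive_tool(rows=[1,-8,1,2,0,0,35,1,-14,0,4,0,0,35,1,-20,0,5,0,0,35,1,-25,0,7,0,0,35,1,-29,-1,8,0,0,35,1,-33,-1,8,0,0,35,1,-35,-1,8,0,0,35,1,-35,-1,8,0,0,35])

```text
clock: 45.32
eef_pos: [442.0, -149.4, 113.6]
tcp_rot: [1.826, 1.546, -0.626]
contact_force: [14.3, -25.9, -15.8]
opening: 0.349
```

Run:
```python
from h import *
rows(arc([46,40,34,28,22,16,10,5,0,0]));
```

```text
at [ 442.  -149.4  113.6] psi -50.5 open 0.35 F [ 14.3 -25.9 -15.8] t 45.33
[2, 14, -1, -4.5, -0.3, -1.4, 35]
[2, 35, -4, -10.5, -0.2, -1.4, 35]
[3, 55, -10, -16.5, -0.2, -1.4, 35]
[3, 74, -17, -22.5, -0.1, -1.4, 35]
[4, 93, -26, -28.5, -0.0, -1.4, 35]
[4, 111, -38, -34.5, 0.1, -1.4, 35]
[5, 127, -51, -40.5, 0.1, -1.4, 35]
[5, 140, -63, -45.5, 0.2, -1.4, 35]
[6, 151, -76, -50.5, 0.3, -1.4, 35]
[6, 151, -76, -50.5, 0.3, -1.4, 35]
```

Request:
drive_tool(rows=[2,14,-1,-4,0,-1.4,35,2,35,-4,-10,0,-1.4,35,3,55,-10,-16,0,-1.4,35,3,74,-17,-22,0,-1.4,35,4,93,-26,-28,0,-1.4,35,4,111,-38,-34,0,-1.4,35,5,127,-51,-40,0,-1.4,35,5,140,-63,-45,0,-1.4,35,6,151,-76,-50,0,-1.4,35,6,151,-76,-50,0,-1.4,35])

```text
clock: 46.58
eef_pos: [597.1, -217.4, 112.4]
tcp_rot: [-0.115, 1.566, -1.696]
contact_force: [-0.2, 0.4, -0.1]
opening: 0.352
```

Run:
```python
from h import *
grab("scene","s9"); crop(cv2.imread("pics/s9.png"),140,120,440,320,2.6,"s9c")
rows(arc([3,7,11,15,19,23,28,33,38,42]));
```

```text
at [ 596.2 -217.3  112.1] psi -0.6 open 0.35 F [ 0.1  0.4 -1.3] t 46.62
[0, -10, 0, 2.4, 0.2, 0.1, 35]
[0, -24, -1, 6.4, 0.2, 0.1, 35]
[0, -38, -2, 10.4, 0.3, 0.1, 35]
[0, -51, -5, 14.4, 0.3, 0.1, 35]
[0, -65, -9, 18.4, 0.3, 0.0, 35]
[0, -78, -13, 22.4, 0.3, 0.0, 35]
[0, -94, -20, 27.4, 0.3, 0.0, 35]
[0, -109, -29, 32.4, 0.3, 0.0, 35]
[0, -124, -38, 37.4, 0.3, 0.0, 35]
[0, -135, -47, 41.4, 0.3, -0.0, 35]
```

View pics/s9c.png

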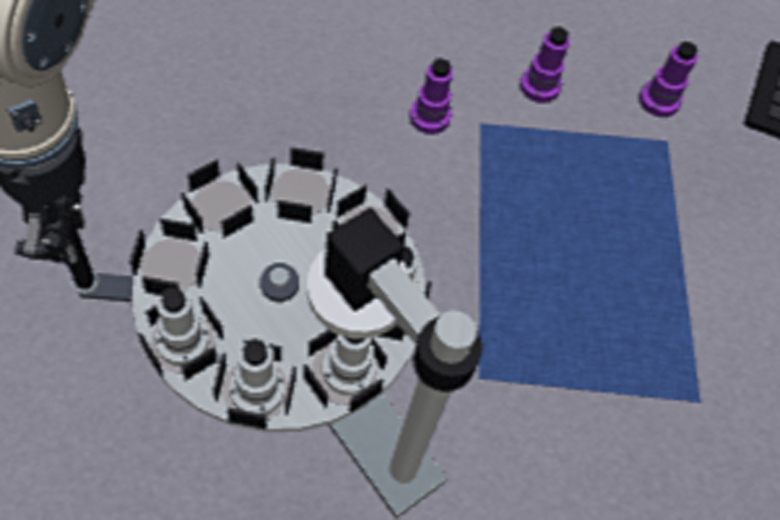

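Request:
drive_tool(rows=[1,-10,1,3,0,0,35,1,-24,0,7,0,0,35,1,-38,-2,11,0,0,35,1,-52,-5,15,0,0,35,1,-65,-9,19,0,0,35,1,-78,-13,23,0,0,35,1,-94,-20,28,0,0,35,1,-109,-29,33,0,0,35,1,-124,-38,38,0,0,35,1,-135,-47,42,0,0,35])

```text
clock: 47.88
eef_pos: [461.5, -169.2, 111.9]
tcp_rot: [0.99, 1.565, -1.33]
contact_force: [5.4, -2.2, -1.5]
opening: 0.349
```

Run:
```python
from h import *
rows(arc([44,46,47.5,49,50,51,52]));
```

```text
at [ 461.5 -169.2  111.9] psi -43.0 open 0.35 F [ 5.4 -2.2 -1.5] t 47.88
[0, -7, 0, 1.0, 0.2, -0.3, 35]
[0, -14, 0, 3.0, 0.2, -0.3, 35]
[0, -19, -1, 4.5, 0.2, -0.3, 35]
[0, -24, -1, 6.0, 0.2, -0.3, 35]
[0, -28, -1, 7.0, 0.2, -0.3, 35]
[0, -31, -2, 8.0, 0.2, -0.3, 35]
[0, -35, -2, 9.0, 0.2, -0.3, 35]
```

Request:
drive_tool(rows=[1,-7,0,1,0,0,35,1,-14,0,3,0,0,35,1,-19,0,4,0,0,35,1,-24,-1,6,0,0,35,1,-28,-1,7,0,0,35,1,-32,-2,7,0,0,35,1,-34,-2,7,0,0,35,1,-34,-2,7,0,0,35])

```text
clock: 48.88
eef_pos: [441.6, -149.1, 111.9]
tcp_rot: [1.513, 1.553, -0.929]
contact_force: [11.7, -29.6, -16.1]
opening: 0.353
```

Run:
```python
from h import *
rows(arc([46,40,34,28,22,16,10,5,0,0]));
```

```text
at [ 441.6 -149.1  111.9] psi -49.9 open 0.35 F [ 11.7 -29.6 -16.1] t 48.88
[0, 15, -1, -3.9, 0.1, -1.0, 35]
[1, 35, -4, -9.9, 0.1, -1.0, 35]
[1, 56, -9, -15.9, 0.2, -1.0, 35]
[1, 75, -16, -21.9, 0.2, -1.0, 35]
[1, 94, -26, -27.9, 0.3, -1.0, 35]
[2, 112, -37, -33.9, 0.3, -0.9, 35]
[2, 128, -50, -39.9, 0.4, -0.9, 35]
[2, 141, -62, -44.9, 0.4, -0.9, 35]
[2, 152, -75, -49.9, 0.5, -0.9, 35]
[2, 152, -75, -49.9, 0.5, -0.9, 35]
```

Request:
drive_tool(rows=[0,15,-1,-4,0,-1,35,1,35,-4,-10,0,-1,35,1,56,-9,-16,0,-1,35,1,75,-16,-22,0,-1,35,1,94,-26,-28,0,-1,35,2,112,-37,-34,0,-1,35,2,128,-50,-40,0,-1,35,2,141,-62,-45,0,-1,35,2,152,-75,-50,0,-1,35,2,152,-75,-50,0,-1,35])

```text
clock: 50.12
eef_pos: [596.6, -217.0, 112.4]
tcp_rot: [-0.693, 1.562, -2.263]
contact_force: [-0.3, 0.1, -0.6]
opening: 0.349
```

Request:
drive_tool(rows=[0,0,0,0,0,0,45,0,0,0,0,0,0,50,-60,0,0,0,0,0,50,-120,0,0,0,0,0,50,-150,0,0,0,0,0,50,-150,-60,0,0,0,0,50,-150,-120,0,0,0,0,50,-150,-150,0,0,0,0,50,-150,-150,0,0,0,0,50,-150,-150,0,0,0,0,50])

```text
clock: 51.38
eef_pos: [447.9, -216.2, 263.5]
tcp_rot: [-0.565, 1.563, -2.136]
contact_force: [-0.5, 0.3, 0.2]
opening: 0.504
```

Run:
```python
from h import *
rows([])
s=grab("scene","s10"); crop(s,90,100,390,300,2.6,"s10c"); w=grab("wrist","w18"); t=grab("top","t10"); crop(t,110,80,350,270,3,"t10c")
```

```text
at [ 447.9 -216.2  263.5] psi -0.0 open 0.5 F [-0.5  0.3  0.2] t 51.38
```

View pics/s10c.png

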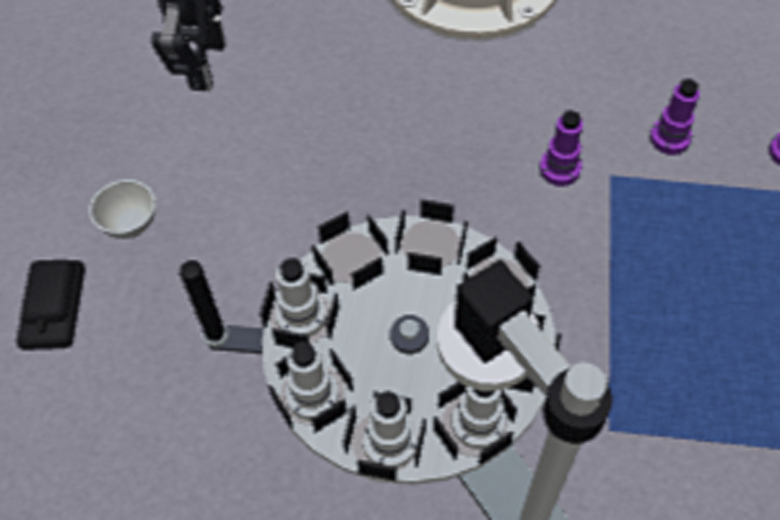

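View pics/t10c.png

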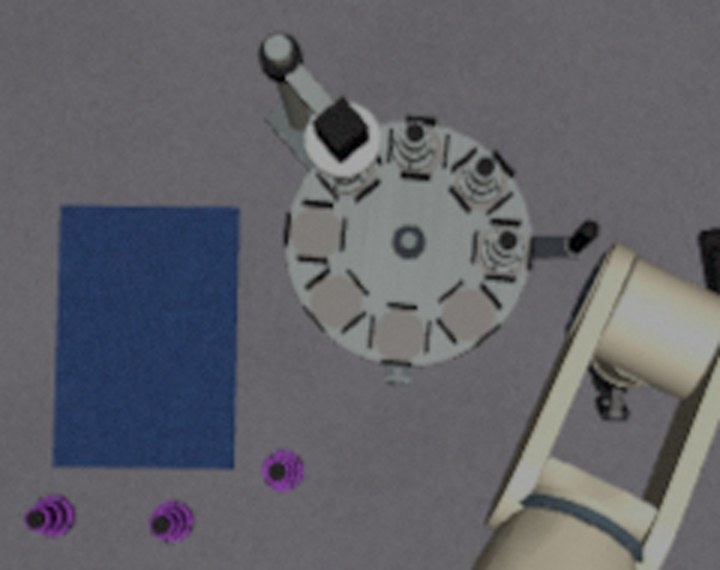

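View pics/w18.png

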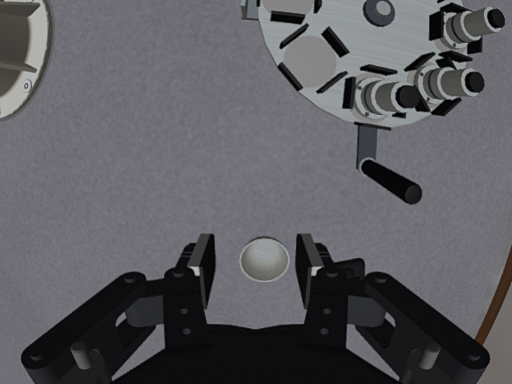

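Run:
```python
from h import *
t=cv2.imread("pics/t10.png"); s=cv2.imread("pics/s10.png")
for nm,a,b,ang in [("n0",(110+508/3,80+240/3),(90+291/2.6,100+268/2.6),-94),("n1",(110+486/3,80+166/3),(90+303/2.6,100+350/2.6),-49),("n2",(110+415/3,80+131/3),(90+387/2.6,100+403/2.6),-4)]:
    ba,bb=blob(t,*a,5,60),blob(s,*b,6,60)
    n=C+110*np.array([np.cos(np.radians(ang)),np.sin(np.radians(ang))])
    print(nm,tri(ray("top",*ba[0]),ray("scene",*bb[0])),n.round(1),onz("scene",*bb[0],155))
P=np.append(C+110*np.array([np.cos(np.radians(41)),np.sin(np.radians(41))]),62)
print("cam pt px",proj("scene",P)); crop(s,240,210,320,300,6,"s11c")
```

```text
n0 (array([ 584.1, -127.1,  153.4]), np.float64(0.1)) [ 585.  -127.3] [ 584.9 -126.7  155. ]
n1 (array([ 665.7, -101.7,  160.6]), np.float64(1.4)) [ 664.9 -100.6] [ 663.2 -103.4  155. ]
n2 (array([707.9, -23.4, 162.1]), np.float64(3.0)) [702.4 -25.3] [704.9 -22.5 155. ]
cam pt px [272.4584317  262.12879021]
```

View pics/s11c.png

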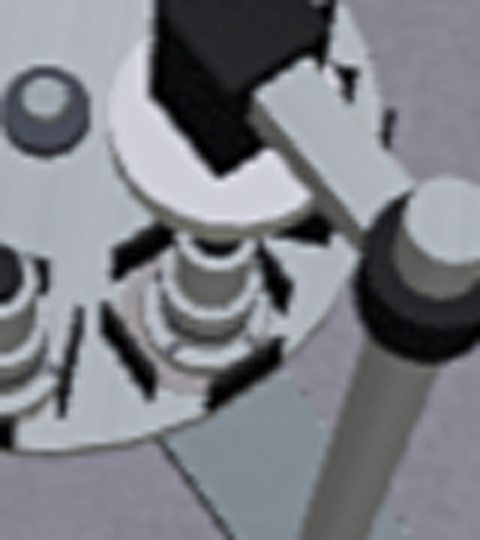

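Run:
```python
from h import *
print(sign_off())
```

```text
the job is handed in; nothing more can be done
None
```

I loaded all three housings from the blue mat into the dial and handed the job in at about 51 s of the 210 s. The hand-in gave no verdict.

- **Loading:** Nest 0 already held a housing, so I made one lever stroke first. The three housings then went into nests 1, 2 and 3, with one full stroke to the stop between each.
- **Indexing:** Three more strokes brought the last housing under the camera, six in all. Each one ended against the stop at roughly 19–36 N and returned the lever to rest. I only ever pulled the lever, never the dial.
- **Left alone:** I didn't touch the purple look-alikes, the dish or the mouse.

**Last checks:**
- All four housings stand upright in their nests. The three whose plugs I could see measured about 1, 1 and 6 mm from their nest centres, against the 14 mm limit.
- The 6 mm reading (nest 2) is the weakest, because the two camera views disagreed by 3 mm there.
- The housing under the lamp has its top hidden. I judged it only by eye from its flange, at about 4 mm from the camera point, against the 20 mm limit.
- The mat is empty, the lever looks to be back at rest, and the gripper is clear of everything.
- I saw no knock or grip slip. No check failed.

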